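Undo the drying plug from the radio's sprung coupling

TASK

Undo the brass drying plug from the sprung coupling on top of the ivory radio: press the coupling's ring down, with no more than about 2 kg of force, until the plug lets go, and never haul on the plug while it is still locked. Draw the plug straight out so that the ring springs back up, then set the plug down gently, upright and fully home, nipple down in either bore of the wooden drying stand, and let go. Leave the knob and the other things on the shelf where they are.

Things in the scene. Friction and masses are not known exactly. Their poses are not given: they have to be found in the camera images.
- radio: Ivory bakelite radio chassis, 200 (x) by 300 (y) by 110 mm high, on four rubber mounts, about 20 mm above the shelf: pressed from above it gives by up to 10 mm, as its weight has it, before it is firm, and it comes back up. Origin: centre of its underside. On the deck, in its frame: the coupling at x -30, y -85 mm and a large ribbed black knob (62 mm wide, 34 mm high) at x -10, y +60 mm.
- coupling (a point): Point on the axis of the upright steel quick coupling, at deck level. A fixed socket tube (26 mm outside, 18 mm bore, top 25 mm above the deck) carries a sprung ring around it; dogs in the tube lock the plug's nipple until the ring is pressed down. While locked the plug has less than 1 mm of play; a pull of 60 N does not free it.
- ring_top (a point): Centre of the ring's flat top face, moving with the ring; 35 mm above the deck when the ring is up. The ring's flange is 50 mm outside, 28 mm inside, 7 mm thick. The plug stands through it, so fingertips on opposite sides of the plug can press on the flat annulus between radius 14 and 25 mm.
- sleeve (a joint): How far the ring is pressed down, in m: 0 forward (up), 0.008 at its hard stop. Its spring takes 6 N at 0, rising to 12 N at the stop. At about 0.006 the plug is let go and rises 6 mm by a spring valve below it. It stays there, and keeps the ring back at 0.006 by itself. Drawing the plug 3 to 6 mm further up (2 to 6 N) lets the ring spring back to 0.
- plug_grip (a point): Centre of the brass drying plug's grip barrel, z up its axis. Barrel: knurled, 22 mm across, 38 mm long, from 19 mm below to 19 mm above this point; above it a vented cap 6 mm high. Below it the nipple, 16 mm across, 22 mm long, grooved, tip tapered, 41 mm below this point. About 0.12 kg. Locked at the start, this point 45.5 mm above the deck, the barrel's lowest 10 mm inside the ring.
- plug: The same brass drying plug; this origin is the tip of its nipple, z up along its axis.
- stand: Dark wooden drying stand, 70 (x) by 130 (y) by 40 mm high, fixed to the shelf. Origin: centre of its underside. Two upright bores in its top, 60 mm apart.
- stand_hole0 (a point): Centre of the mouth of one bore, level with the stand's top, 40 mm above the shelf. The bore is 18.5 mm wide with a small chamfer, 27 mm deep. A plug that is fully home has its barrel's shoulder resting on the stand's top, its plug_grip point 19 mm above this point.
- stand_hole1 (a point): The same for the other bore.
- knob (a joint): How far the radio's big knob has been turned from its setting, rad, either way; 0 at the start.
- valve: Spare amber glass valve standing loose on its black base, 42 mm wide, 106 mm high. Origin: centre of its underside.
- coil: Copper coil former standing loose, 52 mm wide, 70 mm high. Origin: centre of its underside.
- meter: Grey steel meter case standing loose, dial up, 85 by 95 by 80 mm high. Origin: centre of its underside.
There are look-alikes about, which are no part of the job. What is meant by the stand is not purple, and is the larger of those in its own colour.

How it is judged:
By the outcome, as a careful person would: the job done as asked, in the order asked, and still so for the second after the job is handed in, with the robot touching nothing.
It also fails if it takes over 69 s, if anything falls off the work surface, if the arm or the gripper's body presses on something with over 40 N, if the wrist force passes 120 N, or if a joint passes its speed limit or range.

ROBOT

A 6-joint arm with a two-finger parallel gripper is mounted at the origin on the work surface. World frame = base frame: x ahead of the robot, y to its left, z up, the work surface at z = 0. Lengths are in mm, angles in rad, forces in N, time in s.
With the tool pointing down it reaches from about 350 to 775 mm from the base axis. Payload 7.3 kg.
Tool frame: the origin (TCP) lies on the centre line of the jaws, within the pads' length; the fingertips stand 22 mm ahead of it and the grasp point (between the pads) lies 3 mm ahead of it; x points along the fingers, z is the direction in which the jaws open and shut, and the axes are right-handed (so a half turn about x gives the same grasp; the last joint's range is limited). The gripper opens to 92 mm and grips with 3 to 60 N. Pads are 19 mm wide; open, the fingers measure 130 mm over their backs; the gripper's body (75 mm by 190 mm) begins 47 mm behind the grasp point.
Start: joints at [-1.444, 0.342, 1.524, -0, 1.275, -0.146], TCP at [141.472, -505.597, 248.741] pointing down, gripper open.
Joint ranges: [-2.53, 2.53], [-0.77, 2.02], [0.04, 2.7], [-1, 4.14], [0.28, 2.66], [-3.11, 3.11]. Speed limits (rad/s): [2.57, 2.57, 3.14, 3.14, 3.14, 3.14].

INTERFACE

Orientations are given as [roll, pitch, yaw] about the fixed x, y, z axes, in that order (R = Rz(yaw) Ry(pitch) Rx(roll)).
In Python, from plant import readout, imaging, bot gives the robot as it stands.
- The arm moves only by the tool arm_command, never from a script. Its argument "plan" is a list of rows, each an object of numbers: "tx", "ty", "tz": the shift along the tool's x, y, z in cm; "wx", "wy", "wz": the turn, a rotation vector about the tool's x, y, z in rad; "jaw": the opening, from -1 (shut) to 1 (fully open). In form: [{"tx": .., "ty": .., "tz": .., "wx": .., "wy": .., "wz": .., "jaw": ..}, ...]. A call has 1 to 20 rows; each row shifts and turns the commanded pose from where the row before left it, along the tool's axes as they then stand; what a row does not reach is not made up. A row lasts 1/10 s, in which the tool goes at most 50 mm and 8.59 degrees, less where a joint would pass 70% of its speed; a pose out of reach is approached as far as the arm can. A call with a gripper value outside its range is refused whole. The fingers move at their own pace and stop on an object; the grip force is fixed at half the most. Time passes only in rows, so rows that do not move let the fingers close. It gives the time, the measured TCP pose, the force and the opening at its end, in the units of the state.
- readout.get_obs(): the state, without advancing time (a new reading comes with each control period).
- imaging.capture(name): name is "side" or "top"; returns the picture (384x512x3 uint8, blue, green, red); there is no depth.
- imaging.get_calibration(name): a dict with "fx", "fy", "cx", "cy" (pixels), "position" and "rotation" of the camera in the world. Camera axes: x right, y up, looking along -z (the intrinsics and any distortion apply to the point x, -y, -z); pixel columns grow to the right and rows downward; lengths in mm; the calibration is good to about 2 mm. A picture is of the moment at which its call begins. get_calibration takes no time and is no camera call.
- bot.close_job(): hands the job in, once; it reports no verdict.
The state is a dict: "time": time; "joint_positions": joint angles; "dq": joint speeds; "tau": joint torques, N m; "tool_pos": TCP position; "tcp_rot": TCP orientation; "contact_force": force on the tool from outside, world axes, zero at the start; "moment": the same for the moment, N m; "grip_width": finger opening in mm.
Only numpy, scipy, OpenCV 4.12 (cv2) and the standard library are available. Lean on these libraries where they do the work, as an engineer would, in place of code of your own. Each camera call takes 0.05 s, during which the arm holds its last target.

## Working session

There is one attempt and no reset: what is moved stays moved. The work goes in short steps, Python scripts to look and compute and a tool call to move; the robot and the scene stay as the last step left them, time stands still between calls to the robot, and variables do not carry over. Pictures are saved under pics/ and viewed, and the job is handed in when it is done.

Besides the shell and the picture viewer there is one more tool, called after "Emit:" as name([rows], argument=value, ...), one row to a line, values as JSON. arm_command: Moves the arm, as the interface text tells. Its arguments: {"type":"object","properties":{"plan":{"type":"array"}},"required":["plan"]}

```bash
ls; mkdir -p pics
python3 - <<'E'
from plant import readout, imaging, bot
import cv2
print(readout.get_obs())
for n in("side","top"):
    cv2.imwrite(f"pics/{n}0.png",imaging.capture(n)); print(imaging.get_calibration(n))
E
```

```text
pics
{'time': 0.0, 'joint_positions': array([-1.44398307e+00,  3.42720377e-01,  1.52503845e+00, -1.45704795e-05,
        1.27535085e+00, -1.46017893e-01]), 'dq': array([-0.00016368,  0.00058779,  0.00039552,  0.00047298,  0.00086709,
        0.00046698]), 'tau': array([ 6.70641803e-04, -4.31235909e+01, -2.44215131e+01,  7.18018273e-02,
        5.59145375e-02, -1.13878298e-04]), 'tool_pos': array([ 141.42700139, -505.20776386,  248.03865797]), 'tcp_rot': array([3.0047588 , 1.56927925, 1.70679788]), 'contact_force': array([ 0.37841142,  0.20711219, -0.25572977]), 'moment': array([0.01584567, 0.00547795, 0.0288226 ]), 'grip_width': 91.9934269316698}
{'fx': 377.44630128297104, 'fy': 377.44630128297104, 'cx': 262.1667301590145, 'cy': 196.23058734122588, 'position': array([343.70340173, 642.4821639 , 777.84931028]), 'rotation': array([ 0.84544884,  0.01818134, -2.91387027])}
{'fx': 364.87274846797686, 'fy': 364.87274846797686, 'cx': 256.25672127138347, 'cy': 191.8753482093204, 'position': array([ 463.41456109,  -48.41243366, 1033.75087385]), 'rotation': array([ 0.0630463 , -0.03331621, -1.59362819])}
```

View pics/side0.png

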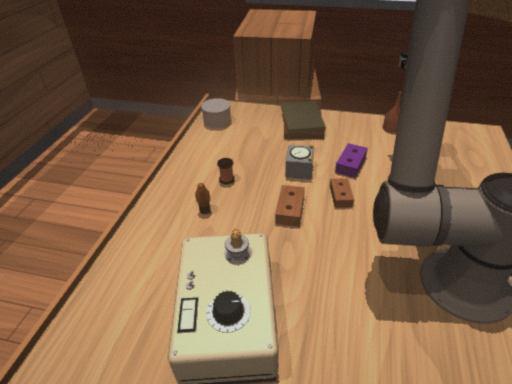

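View pics/top0.png

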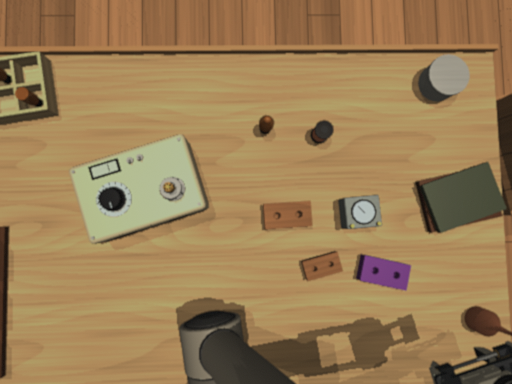

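```bash
cat > h.py <<'E'
import numpy as np, cv2
from scipy.spatial.transform import Rotation as R
from plant import readout, imaging
def ray(n,u,v):
    c=imaging.get_calibration(n)
    d=np.array([(u-c['cx'])/c['fx'],-(v-c['cy'])/c['fy'],-1.])
    return np.array(c['position']),R.from_euler('xyz',c['rotation']).apply(d)
def onz(n,u,v,z):
    p,d=ray(n,u,v); return p+d*(z-p[2])/d[2]
def tri(a,b):
    (p,d),(q,e)=ray('top',*a),ray('side',*b)
    s=np.linalg.lstsq(np.c_[d,-e],q-p,rcond=None)[0]
    x,y=p+d*s[0],q+e*s[1]; return (x+y)/2,np.linalg.norm(x-y)
def pix(n,P):
    c=imaging.get_calibration(n)
    q=R.from_euler('xyz',c['rotation']).inv().apply(np.array(P)-c['position'])
    return c['cx']-c['fx']*q[0]/q[2],c['cy']+c['fy']*q[1]/q[2]
def crop(src,dst,x,y,w,h,k): 
    cv2.imwrite(dst,cv2.resize(cv2.imread(src)[y:y+h,x:x+w],None,fx=k,fy=k,interpolation=cv2.INTER_CUBIC))
E
python3 - <<'E'
from h import *
a=cv2.imread('pics/top0.png');b=cv2.imread('pics/side0.png')
f=lambda i,x,y,w,h,s:cv2.resize(i[y:y+h,x:x+w],s,interpolation=cv2.INTER_CUBIC)
o=np.vstack([np.hstack([f(a,145,165,50,37,(400,296)),f(a,255,195,64,47,(400,296))]),
 np.hstack([f(b,212,220,50,37,(400,296)),f(b,262,175,64,47,(400,296))])])
cv2.imwrite('pics/z0.png',o)
E
```

```text
(no output)
```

View pics/z0.png

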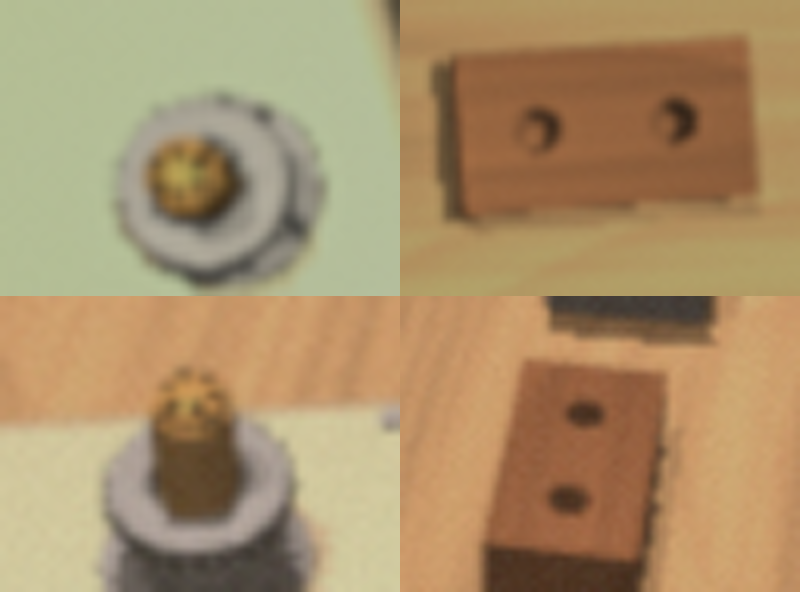

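Run:
```python
from h import *
print('cap', tri((167.9,186.5),(235.4,233.1)))
for z in (183,190,195,199): print(z,onz('top',167.9,186.5,z),onz('side',235.4,233.1,z))
print('ring',onz('top',169.9,187.6,165-4))
for t,s in (((276.9,215.5),(291.1,193.4)),((298.3,213.9),(288.5,207))):
    print(onz('top',*t,40),onz('side',*s,40))
# also swapped
print(onz('side',288.5,207,40))
# stand outline
for n,x,y,w,h in(('top',255,195,64,47),('side',262,175,64,47)):
    i=cv2.imread(f'pics/{n}0.png'); hsv=cv2.cvtColor(i,cv2.COLOR_BGR2HSV)
    print(n,hsv[y+5,x+3],hsv[y+12,x+30])
# radio deck
i=cv2.imread('pics/top0.png'); hsv=cv2.cvtColor(i,cv2.COLOR_BGR2HSV)
print(hsv[200,150])
m=cv2.inRange(hsv,(30,25,120),(60,110,255))
cs=max(cv2.findContours(m,0,1)[0],key=cv2.contourArea); r=cv2.minAreaRect(cs);print(r)
bx=cv2.boxPoints(r);P=np.array([onz('top',*b,126) for b in bx]);print(P, np.linalg.norm(np.roll(P,1,0)-P,axis=1))
```

```text
cap (array([532.67914832, 125.39724788, 190.18852177]), np.float64(0.056445416328340686))
183 [533.24152449 126.87157978 183.        ] [535.01960052 119.07504111 183.        ]
190 [532.66698644 125.42933842 190.        ] [532.76825154 125.23433187 190.        ]
195 [532.25660212 124.39916603 195.        ] [531.16014512 129.63382527 195.        ]
199 [531.92829467 123.57502811 199.        ] [529.87365999 133.15341998 199.        ]
ring [532.32473956 126.69916765 161.        ]
[ 459.76918816 -137.74666119   40.        ] [ 463.53578216 -195.37685607   40.        ]
[ 462.78706442 -196.42380374   40.        ] [ 460.77428225 -135.75934945   40.        ]
[ 460.77428225 -135.75934945   40.        ]
top [ 17 123 172] [ 12 147 142]
side [ 14 124 194] [ 11 148 153]
[ 38  54 190]
((136.00021362304688, 187.73397827148438), (73.67908477783203, 116.4676742553711), 72.29956817626953)
[[582.67496376 379.06992857 126.        ]
 [666.67301017 106.89925043 126.        ]
 [489.93315996  53.5094389  126.        ]
 [409.57518368 323.84514435 126.        ]] [181.69565392 284.83776056 184.62785984 282.02623635]
```

```bash
cat >> h.py <<'E'
def st():
    o=readout.get_obs(); M=R.from_euler('xyz',o['tcp_rot']).as_matrix()
    print('t',round(o['time'],2),'tcp',o['tool_pos'].round(1),'F',o['contact_force'].round(1),'M',o['moment'].round(2),'w',round(o['grip_width'],1)); print('j',o['joint_positions'].round(2)); print(M.round(3)); return o,M
def go(P,yawax=None):
    o,M=st(); print('cm in tool:',(M.T@(np.array(P)-o['tool_pos'])/10).round(2))
E
python3 - <<'E'
from h import *
go((532.5,126,250))
E
```

```text
t 0.1 tcp [ 141.4 -505.3  248.1] F [ 0.5  0.1 -0.1] M [-0.01 -0.03  0.01] w 91.7
j [-1.44  0.34  1.52  0.    1.28 -0.15]
[[-0.     0.963  0.269]
 [ 0.001  0.269 -0.963]
 [-1.     0.    -0.001]]
cm in tool: [ -0.11  54.67 -50.26]
```

Emit:
arm_command([
  {"ty": 3.9,"tz": -3.6,"jaw": -0.26},
  {"ty": 3.9,"tz": -3.6,"jaw": -0.26},
  {"ty": 3.9,"tz": -3.6,"jaw": -0.26},
  {"ty": 3.9,"tz": -3.6,"jaw": -0.26},
  {"ty": 3.9,"tz": -3.6,"jaw": -0.26},
  {"ty": 3.9,"tz": -3.6,"jaw": -0.26},
  {"ty": 3.9,"tz": -3.6,"jaw": -0.26},
  {"ty": 3.9,"tz": -3.6,"jaw": -0.26},
  {"ty": 3.9,"tz": -3.6,"jaw": -0.26},
  {"ty": 3.9,"tz": -3.6,"jaw": -0.26},
  {"ty": 3.9,"tz": -3.6,"jaw": -0.26},
  {"ty": 3.9,"tz": -3.6,"jaw": -0.26},
  {"ty": 3.9,"tz": -3.6,"jaw": -0.26},
  {"ty": 3.9,"tz": -3.5,"jaw": -0.26},
  {"jaw": -0.26},
  {"jaw": -0.26},
  {"jaw": -0.26},
])

```text
invalid input at $.plan[0]: expected keys tx, ty, tz, wx, wy, wz, jaw
```

Run:
```python
from h import *
go((532.5,126,215))
cv2.imwrite('pics/s1.png',imaging.capture('side'));cv2.imwrite('pics/t1.png',imaging.capture('top'))
crop('pics/s1.png','pics/s1z.png',180,180,110,90,7)
```

```text
t 0.1 tcp [ 141.4 -505.3  248.1] F [ 0.5  0.1 -0.1] M [-0.01 -0.03  0.01] w 91.7
j [-1.44  0.34  1.52  0.    1.28 -0.15]
[[-0.     0.963  0.269]
 [ 0.001  0.269 -0.963]
 [-1.     0.    -0.001]]
cm in tool: [  3.39  54.67 -50.25]
```

View pics/s1z.png

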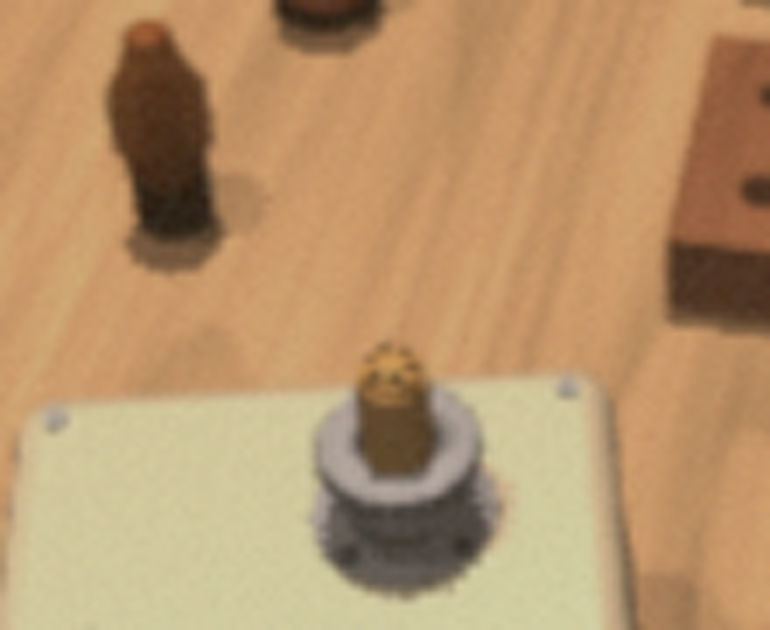

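View pics/t1.png

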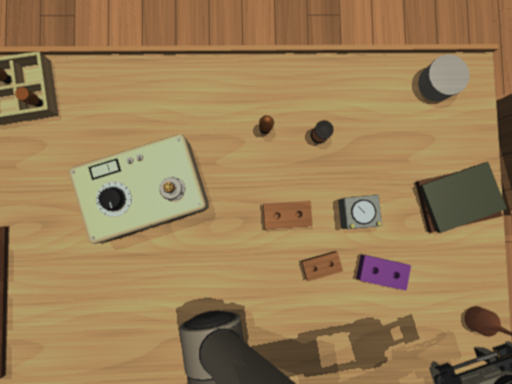

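The call was refused, so nothing moved: both pictures are unchanged, with the cap still at side (235, 233). I'm resending it with all the keys in each row.

Emit:
arm_command([
  {"tx": 0,"ty": 3.9,"tz": -3.6,"wx": 0,"wy": 0,"wz": 0,"jaw": -0.26},
  {"tx": 0,"ty": 3.9,"tz": -3.6,"wx": 0,"wy": 0,"wz": 0,"jaw": -0.26},
  {"tx": 0,"ty": 3.9,"tz": -3.6,"wx": 0,"wy": 0,"wz": 0,"jaw": -0.26},
  {"tx": 0,"ty": 3.9,"tz": -3.6,"wx": 0,"wy": 0,"wz": 0,"jaw": -0.26},
  {"tx": 0,"ty": 3.9,"tz": -3.6,"wx": 0,"wy": 0,"wz": 0,"jaw": -0.26},
  {"tx": 0,"ty": 3.9,"tz": -3.6,"wx": 0,"wy": 0,"wz": 0,"jaw": -0.26},
  {"tx": 0,"ty": 3.9,"tz": -3.6,"wx": 0,"wy": 0,"wz": 0,"jaw": -0.26},
  {"tx": 0,"ty": 3.9,"tz": -3.6,"wx": 0,"wy": 0,"wz": 0,"jaw": -0.26},
  {"tx": 0,"ty": 3.9,"tz": -3.6,"wx": 0,"wy": 0,"wz": 0,"jaw": -0.26},
  {"tx": 0,"ty": 3.9,"tz": -3.6,"wx": 0,"wy": 0,"wz": 0,"jaw": -0.26},
  {"tx": 0,"ty": 3.9,"tz": -3.6,"wx": 0,"wy": 0,"wz": 0,"jaw": -0.26},
  {"tx": 0,"ty": 3.9,"tz": -3.6,"wx": 0,"wy": 0,"wz": 0,"jaw": -0.26},
  {"tx": 0,"ty": 3.9,"tz": -3.6,"wx": 0,"wy": 0,"wz": 0,"jaw": -0.26},
  {"tx": 0,"ty": 3.9,"tz": -3.5,"wx": 0,"wy": 0,"wz": 0,"jaw": -0.26},
  {"tx": 0,"ty": 0,"tz": 0,"wx": 0,"wy": 0,"wz": 0,"jaw": -0.26},
  {"tx": 0,"ty": 0,"tz": 0,"wx": 0,"wy": 0,"wz": 0,"jaw": -0.26},
  {"tx": 0,"ty": 0,"tz": 0,"wx": 0,"wy": 0,"wz": 0,"jaw": -0.26},
])

```text
time: 1.9
tool_pos: [508.9, 89.1, 248.5]
tcp_rot: [-1.349, 1.57, -2.648]
contact_force: [-0.6, -0.1, 0.5]
grip_width: 34.0
```

Run:
```python
from h import *
go((532.5,126,215))
cv2.imwrite('pics/s2.png',imaging.capture('side'));cv2.imwrite('pics/t2.png',imaging.capture('top'))
crop('pics/s2.png','pics/s2z.png',180,160,110,90,7)
crop('pics/t2.png','pics/t2z.png',120,140,110,90,7)
```

```text
t 1.9 tcp [508.9  89.1 248.5] F [-0.6 -0.1  0.5] M [-0.03  0.02 -0.04] w 34.0
j [ 0.03  0.33  1.55 -0.    1.27  1.32]
[[-0.001  0.963  0.269]
 [-0.001  0.269 -0.963]
 [-1.    -0.001  0.   ]]
cm in tool: [ 3.34  3.27 -2.92]
```

View pics/s2z.png

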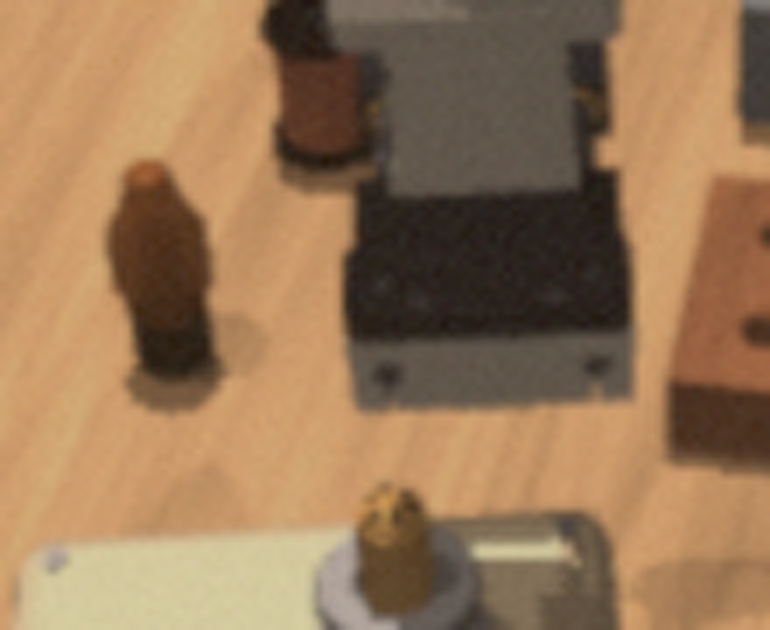

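View pics/t2.png

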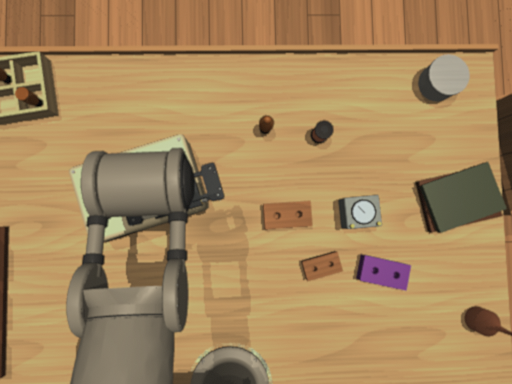

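Emit:
arm_command([
  {"tx": 0,"ty": 0.4,"tz": -0.3,"wx": -0.1428,"wy": 0,"wz": 0,"jaw": -0.26},
  {"tx": 0,"ty": 0,"tz": 0,"wx": -0.1428,"wy": 0,"wz": 0,"jaw": -0.26},
  {"tx": 0,"ty": 0,"tz": 0,"wx": -0.1428,"wy": 0,"wz": 0,"jaw": -0.26},
  {"tx": 0,"ty": 0,"tz": 0,"wx": -0.1428,"wy": 0,"wz": 0,"jaw": -0.26},
  {"tx": 0,"ty": 0,"tz": 0,"wx": -0.1428,"wy": 0,"wz": 0,"jaw": -0.26},
  {"tx": 0,"ty": 0,"tz": 0,"wx": -0.1428,"wy": 0,"wz": 0,"jaw": -0.26},
  {"tx": 0,"ty": 0,"tz": 0,"wx": -0.1428,"wy": 0,"wz": 0,"jaw": -0.26},
  {"tx": 0,"ty": 0,"tz": 0,"wx": -0.1428,"wy": 0,"wz": 0,"jaw": -0.26},
  {"tx": 0,"ty": 0,"tz": 0,"wx": -0.1428,"wy": 0,"wz": 0,"jaw": -0.26},
  {"tx": 0,"ty": 0,"tz": 0,"wx": -0.1428,"wy": 0,"wz": 0,"jaw": -0.26},
  {"tx": 0,"ty": 0,"tz": 0,"wx": -0.1428,"wy": 0,"wz": 0,"jaw": -0.26},
  {"tx": 0,"ty": 1.0,"tz": 1.0,"wx": 0,"wy": 0,"wz": 0,"jaw": -0.26},
  {"tx": 0,"ty": 1.4,"tz": 1.5,"wx": 0,"wy": 0,"wz": 0,"jaw": -0.26},
  {"tx": 0,"ty": 0,"tz": 0,"wx": 0,"wy": 0,"wz": 0,"jaw": -0.26},
  {"tx": 0,"ty": 0,"tz": 0,"wx": 0,"wy": 0,"wz": 0,"jaw": -0.26},
])

```text
time: 3.5
tool_pos: [530.1, 123.7, 248.5]
tcp_rot: [-2.753, 1.57, -2.483]
contact_force: [-0.2, 0.2, -0.1]
grip_width: 34.5
```

Run:
```python
from h import *
go((532.5,126,215))
cv2.imwrite('pics/s3.png',imaging.capture('side'))
crop('pics/s3.png','pics/s3z.png',180,160,110,90,7)
o=readout.get_obs(); print(pix('side',o['tool_pos']-[0,0,22]))
```

```text
t 3.5 tcp [530.1 123.7 248.5] F [-0.2  0.2 -0.1] M [ 0.01 -0.13  0.  ] w 34.5
j [ 0.09  0.38  1.47 -0.    1.29 -0.18]
[[-0.    -0.267  0.964]
 [-0.     0.964  0.267]
 [-1.    -0.    -0.001]]
cm in tool: [3.35 0.16 0.3 ]
(np.float64(235.81349261200734), np.float64(220.5048349578617))
```

View pics/s3z.png

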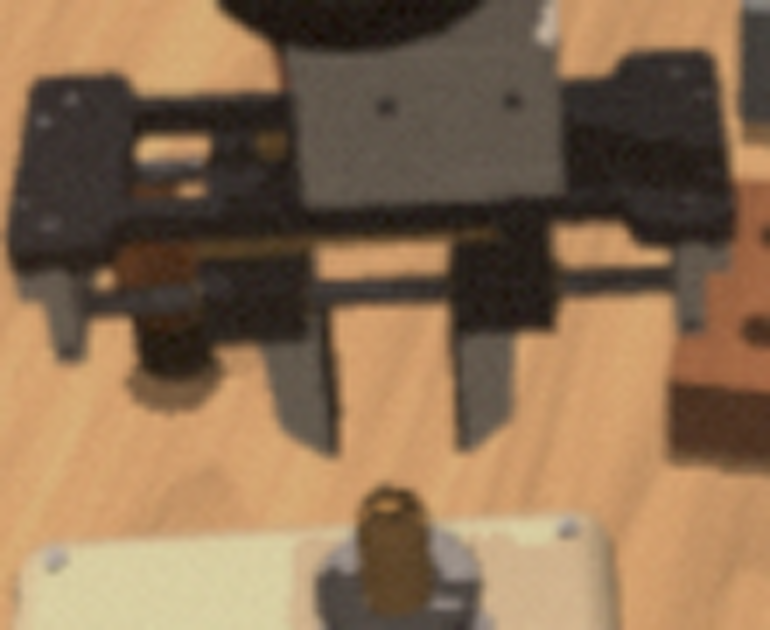

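Emit:
arm_command([
  {"tx": 1.0,"ty": 0.2,"tz": 0.3,"wx": 0,"wy": 0,"wz": 0,"jaw": -0.26},
  {"tx": 1.2,"ty": 0,"tz": 0,"wx": 0,"wy": 0,"wz": 0,"jaw": -0.26},
  {"tx": 0.6,"ty": 0,"tz": 0,"wx": 0,"wy": 0,"wz": 0,"jaw": -0.26},
  {"tx": 0,"ty": 0,"tz": 0,"wx": 0,"wy": 0,"wz": 0,"jaw": -0.26},
])

```text
time: 3.95
tool_pos: [531.7, 126.1, 219.0]
tcp_rot: [3.007, 1.568, -3.004]
contact_force: [0.1, 0.0, 0.1]
grip_width: 34.4
```

Run:
```python
from h import *
go((532.5,126,195))
cv2.imwrite('pics/s4.png',imaging.capture('side'))
crop('pics/s4.png','pics/s4z.png',190,180,90,75,8)
o=readout.get_obs(); print(pix('side',o['tool_pos']-[0,0,22]))
```

```text
t 3.95 tcp [531.7 126.1 219. ] F [0.1 0.  0.1] M [ 0.01 -0.11 -0.02] w 34.4
j [ 0.09  0.41  1.51 -0.    1.23 -0.18]
[[-0.003 -0.269  0.963]
 [-0.     0.963  0.269]
 [-1.     0.    -0.003]]
cm in tool: [ 2.4  -0.04  0.08]
(np.float64(235.33237468803878), np.float64(230.93225379601802))
```

View pics/s4z.png

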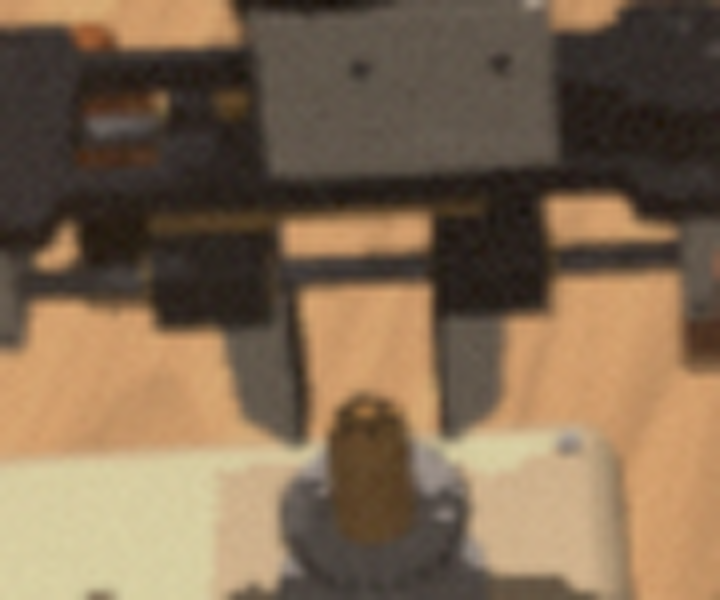

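Emit:
arm_command([
  {"tx": 1.0,"ty": 0,"tz": 0.05,"wx": 0,"wy": 0,"wz": 0,"jaw": -0.28},
  {"tx": 1.0,"ty": 0,"tz": 0,"wx": 0,"wy": 0,"wz": 0,"jaw": -0.28},
  {"tx": 0.5,"ty": 0,"tz": 0,"wx": 0,"wy": 0,"wz": 0,"jaw": -0.28},
  {"tx": 0.3,"ty": 0,"tz": 0,"wx": 0,"wy": 0,"wz": 0,"jaw": -0.28},
  {"tx": 0,"ty": 0,"tz": 0,"wx": 0,"wy": 0,"wz": 0,"jaw": -0.28},
])

```text
time: 4.5
tool_pos: [532.8, 126.5, 192.2]
tcp_rot: [3.081, 1.57, -2.93]
contact_force: [0.2, -0.1, -0.4]
grip_width: 33.6
```

Run:
```python
from h import *
go((532.5,126,190))
cv2.imwrite('pics/s5.png',imaging.capture('side'))
crop('pics/s5.png','pics/s5z.png',190,190,90,75,8)
```

```text
t 4.5 tcp [532.8 126.5 192.2] F [ 0.2 -0.1 -0.4] M [ 0.   -0.14  0.02] w 33.6
j [ 0.09  0.43  1.55 -0.    1.16 -0.18]
[[-0.001 -0.269  0.963]
 [-0.     0.963  0.269]
 [-1.     0.    -0.001]]
cm in tool: [ 0.22 -0.04 -0.04]
```

View pics/s5z.png

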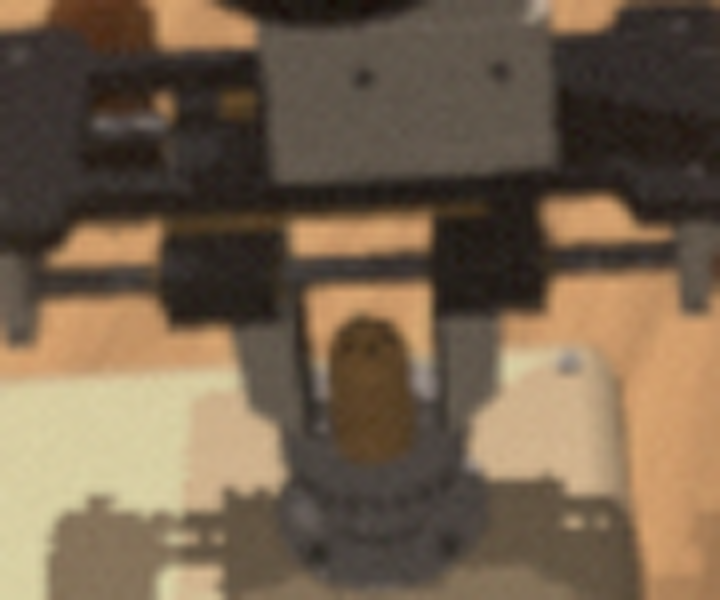

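Emit:
arm_command([
  {"tx": 0.2,"ty": 0,"tz": 0,"wx": 0,"wy": 0,"wz": 0,"jaw": -0.28},
  {"tx": 0.2,"ty": 0,"tz": 0,"wx": 0,"wy": 0,"wz": 0,"jaw": -0.28},
  {"tx": 0.2,"ty": 0,"tz": 0,"wx": 0,"wy": 0,"wz": 0,"jaw": -0.28},
  {"tx": 0,"ty": 0,"tz": 0,"wx": 0,"wy": 0,"wz": 0,"jaw": -0.28},
  {"tx": 0,"ty": 0,"tz": 0,"wx": 0,"wy": 0,"wz": 0,"jaw": -0.28},
])

```text
time: 5.05
tool_pos: [533.0, 126.5, 186.7]
tcp_rot: [-1.553, 1.571, -1.28]
contact_force: [0.1, -0.5, 0.2]
grip_width: 33.4
```

Emit:
arm_command([
  {"tx": 0.2,"ty": 0,"tz": 0,"wx": 0,"wy": 0,"wz": 0,"jaw": -0.28},
  {"tx": 0.2,"ty": 0,"tz": 0,"wx": 0,"wy": 0,"wz": 0,"jaw": -0.28},
  {"tx": 0.1,"ty": 0,"tz": 0,"wx": 0,"wy": 0,"wz": 0,"jaw": -0.28},
  {"tx": 0,"ty": 0,"tz": 0,"wx": 0,"wy": 0,"wz": 0,"jaw": -0.28},
  {"tx": 0,"ty": 0,"tz": 0,"wx": 0,"wy": 0,"wz": 0,"jaw": -0.28},
])

```text
time: 5.55
tool_pos: [533.2, 126.6, 182.3]
tcp_rot: [-0.336, 1.57, -0.063]
contact_force: [-1.4, 0.0, 6.5]
grip_width: 32.9
```

Emit:
arm_command([
  {"tx": 0.1,"ty": 0,"tz": 0,"wx": 0,"wy": 0,"wz": 0,"jaw": -0.28},
  {"tx": 0.1,"ty": 0,"tz": 0,"wx": 0,"wy": 0,"wz": 0,"jaw": -0.28},
  {"tx": 0,"ty": 0,"tz": 0,"wx": 0,"wy": 0,"wz": 0,"jaw": -0.28},
  {"tx": 0,"ty": 0,"tz": 0,"wx": 0,"wy": 0,"wz": 0,"jaw": -0.28},
])

```text
time: 5.95
tool_pos: [533.2, 126.6, 180.6]
tcp_rot: [-0.28, 1.57, -0.007]
contact_force: [-2.6, 0.8, 6.7]
grip_width: 33.3
```

Emit:
arm_command([
  {"tx": 0.1,"ty": 0,"tz": 0,"wx": 0,"wy": 0,"wz": 0,"jaw": -0.28},
  {"tx": 0.1,"ty": 0,"tz": 0,"wx": 0,"wy": 0,"wz": 0,"jaw": -0.28},
  {"tx": 0,"ty": 0,"tz": 0,"wx": 0,"wy": 0,"wz": 0,"jaw": -0.28},
  {"tx": 0,"ty": 0,"tz": 0,"wx": 0,"wy": 0,"wz": 0,"jaw": -0.28},
])

```text
time: 6.35
tool_pos: [533.2, 126.6, 178.8]
tcp_rot: [-0.285, 1.57, -0.012]
contact_force: [-1.4, 1.0, 8.4]
grip_width: 32.9
```

Run:
```python
from h import *
st()
cv2.imwrite('pics/s6.png',imaging.capture('side'))
crop('pics/s6.png','pics/s6z.png',190,190,90,75,8)
```

```text
t 6.35 tcp [533.2 126.6 178.8] F [-1.4  1.   8.4] M [-0.04  0.3  -0.01] w 32.9
j [ 0.09  0.45  1.57 -0.    1.13 -0.18]
[[ 0.001 -0.269  0.963]
 [-0.     0.963  0.269]
 [-1.    -0.     0.001]]
```

View pics/s6z.png

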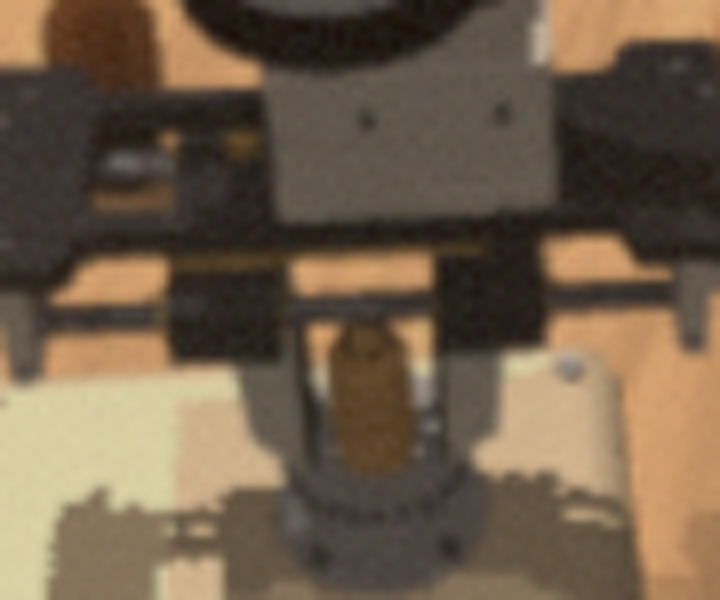

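Emit:
arm_command([
  {"tx": 0.1,"ty": 0,"tz": 0,"wx": 0,"wy": 0,"wz": 0,"jaw": -0.28},
  {"tx": 0.1,"ty": 0,"tz": 0,"wx": 0,"wy": 0,"wz": 0,"jaw": -0.28},
  {"tx": 0,"ty": 0,"tz": 0,"wx": 0,"wy": 0,"wz": 0,"jaw": -0.28},
  {"tx": 0,"ty": 0,"tz": 0,"wx": 0,"wy": 0,"wz": 0,"jaw": -0.28},
])

```text
time: 6.8
tool_pos: [533.2, 126.5, 176.7]
tcp_rot: [-0.293, 1.57, -0.02]
contact_force: [-2.6, -0.6, 8.4]
grip_width: 32.9
```

Emit:
arm_command([
  {"tx": 0.1,"ty": 0,"tz": 0,"wx": 0,"wy": 0,"wz": 0,"jaw": -0.28},
  {"tx": 0.1,"ty": 0,"tz": 0,"wx": 0,"wy": 0,"wz": 0,"jaw": -0.28},
  {"tx": 0,"ty": 0,"tz": 0,"wx": 0,"wy": 0,"wz": 0,"jaw": -0.28},
  {"tx": 0,"ty": 0,"tz": 0,"wx": 0,"wy": 0,"wz": 0,"jaw": -0.28},
])

```text
time: 7.2
tool_pos: [533.2, 126.5, 175.2]
tcp_rot: [-0.299, 1.569, -0.026]
contact_force: [-3.4, -0.1, 10.7]
grip_width: 32.7
```

Run:
```python
from h import *
st()
cv2.imwrite('pics/s7.png',imaging.capture('side'))
crop('pics/s7.png','pics/s7z.png',190,190,90,75,8)
```

```text
t 7.2 tcp [533.2 126.5 175.2] F [-3.4 -0.1 10.7] M [-0.13  0.58  0.02] w 32.7
j [ 0.09  0.45  1.57 -0.    1.12 -0.18]
[[ 0.002 -0.27   0.963]
 [-0.     0.963  0.27 ]
 [-1.    -0.     0.001]]
```

View pics/s7z.png

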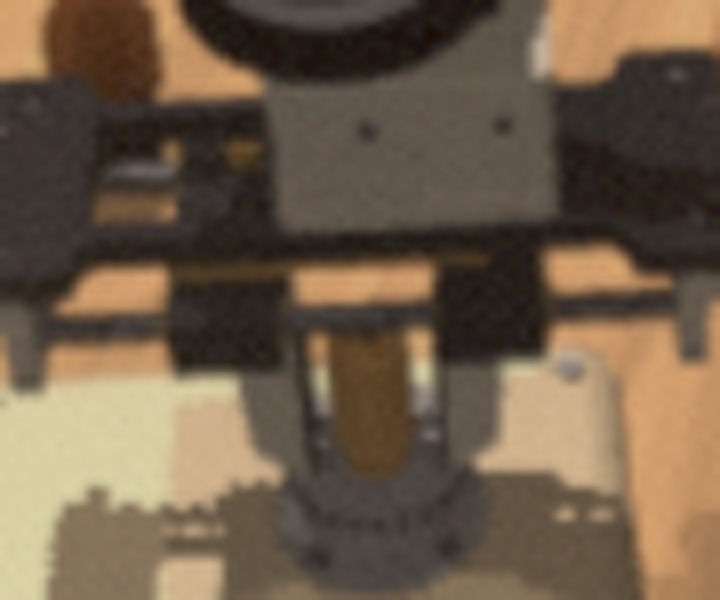

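Emit:
arm_command([
  {"tx": 0.1,"ty": 0,"tz": 0,"wx": 0,"wy": 0,"wz": 0,"jaw": -0.28},
  {"tx": 0.1,"ty": 0,"tz": 0,"wx": 0,"wy": 0,"wz": 0,"jaw": -0.28},
  {"tx": 0,"ty": 0,"tz": 0,"wx": 0,"wy": 0,"wz": 0,"jaw": -0.28},
  {"tx": 0,"ty": 0,"tz": 0,"wx": 0,"wy": 0,"wz": 0,"jaw": -0.28},
])

```text
time: 7.65
tool_pos: [533.2, 126.6, 174.1]
tcp_rot: [-0.277, 1.568, -0.004]
contact_force: [-5.1, -1.1, 17.5]
grip_width: 32.8
```

Run:
```python
from h import *
st()
cv2.imwrite('pics/s8.png',imaging.capture('side'))
crop('pics/s8.png','pics/s8z.png',190,190,90,75,8)
```

```text
t 7.65 tcp [533.2 126.6 174.1] F [-5.1 -1.1 17.5] M [-0.18  0.96  0.04] w 32.8
j [ 0.09  0.45  1.57 -0.    1.12 -0.18]
[[ 0.002 -0.27   0.963]
 [-0.     0.963  0.27 ]
 [-1.    -0.001  0.002]]
```

View pics/s8z.png

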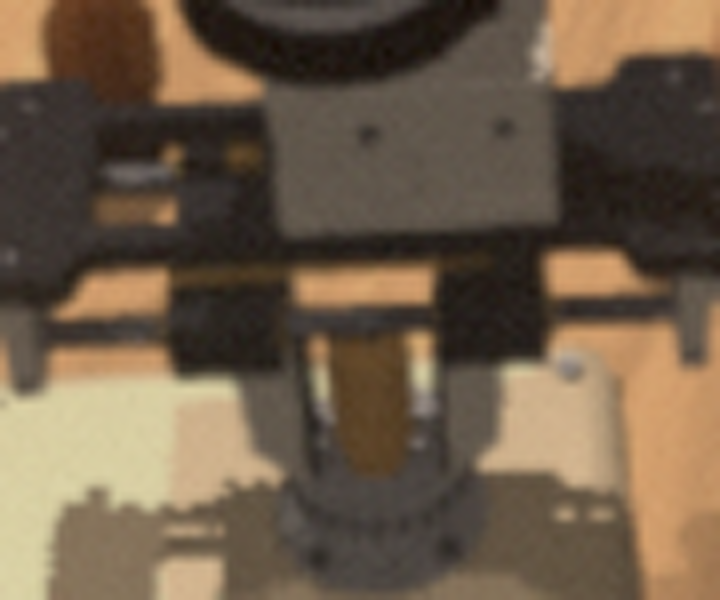

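Emit:
arm_command([
  {"tx": -0.2,"ty": 0,"tz": 0,"wx": 0,"wy": 0,"wz": 0,"jaw": -0.28},
  {"tx": -0.2,"ty": 0,"tz": 0,"wx": 0,"wy": 0,"wz": 0,"jaw": -0.28},
  {"tx": -0.5,"ty": 0,"tz": 0,"wx": 0,"wy": 0,"wz": 0,"jaw": -0.28},
  {"tx": -0.5,"ty": 0,"tz": 0,"wx": 0,"wy": 0,"wz": 0,"jaw": -0.28},
  {"tx": 0,"ty": 0,"tz": 0,"wx": 0,"wy": 0,"wz": 0,"jaw": -0.28},
])

```text
time: 8.2
tool_pos: [533.3, 126.6, 186.2]
tcp_rot: [-0.259, 1.57, 0.013]
contact_force: [-0.6, -0.8, 0.4]
grip_width: 33.0
```

Run:
```python
from h import *
st()
cv2.imwrite('pics/s9.png',imaging.capture('side'))
crop('pics/s9.png','pics/s9z.png',190,190,90,75,8)
```

```text
t 8.2 tcp [533.3 126.6 186.2] F [-0.6 -0.8  0.4] M [-0.06 -0.17 -0.04] w 33.0
j [ 0.09  0.44  1.55 -0.    1.15 -0.18]
[[ 0.001 -0.269  0.963]
 [ 0.     0.963  0.269]
 [-1.    -0.     0.001]]
```

View pics/s9z.png

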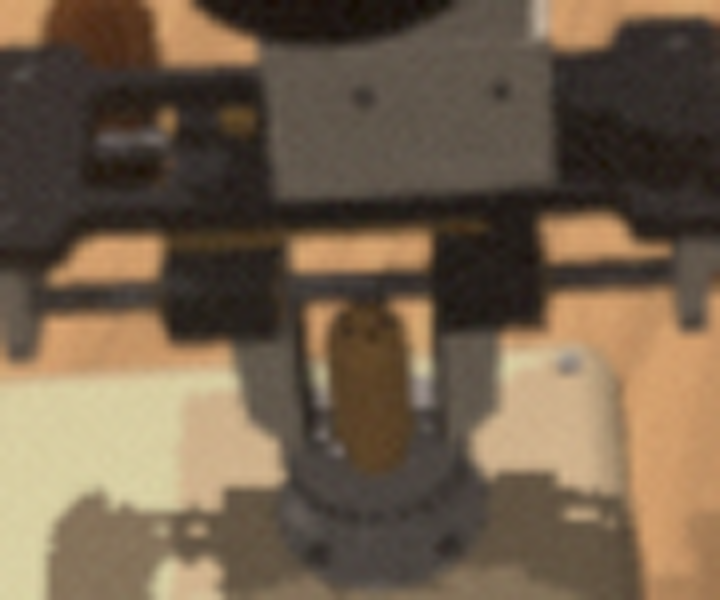

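Emit:
arm_command([
  {"tx": 0.3,"ty": 0,"tz": 0,"wx": 0,"wy": 0,"wz": 0,"jaw": -0.28},
  {"tx": 0.3,"ty": 0,"tz": 0,"wx": 0,"wy": 0,"wz": 0,"jaw": -0.28},
  {"tx": 0,"ty": 0,"tz": 0,"wx": 0,"wy": 0,"wz": 0,"jaw": -0.4},
  {"tx": 0,"ty": 0,"tz": 0,"wx": 0,"wy": 0,"wz": 0,"jaw": -0.48},
  {"tx": 0,"ty": 0,"tz": 0,"wx": 0,"wy": 0,"wz": 0,"jaw": -0.6},
  {"tx": 0,"ty": 0,"tz": 0,"wx": 0,"wy": 0,"wz": 0,"jaw": -1},
  {"tx": 0,"ty": 0,"tz": 0,"wx": 0,"wy": 0,"wz": 0,"jaw": -1},
  {"tx": 0,"ty": 0,"tz": 0,"wx": 0,"wy": 0,"wz": 0,"jaw": -1},
  {"tx": 0,"ty": 0,"tz": 0,"wx": 0,"wy": 0,"wz": 0,"jaw": -1},
  {"tx": 0,"ty": 0,"tz": 0,"wx": 0,"wy": 0,"wz": 0,"jaw": -1},
])

```text
time: 9.25
tool_pos: [533.4, 126.6, 179.9]
tcp_rot: [-0.126, 1.569, 0.147]
contact_force: [3.8, 2.0, 0.3]
grip_width: 21.5
```

Run:
```python
from h import *
st()
cv2.imwrite('pics/s10.png',imaging.capture('side'))
crop('pics/s10.png','pics/s10z.png',190,190,90,75,8)
```

```text
t 9.25 tcp [533.4 126.6 179.9] F [3.8 2.  0.3] M [ 0.29 -0.91 -0.  ] w 21.5
j [ 0.09  0.45  1.56  0.    1.13 -0.18]
[[ 0.001 -0.269  0.963]
 [ 0.     0.963  0.269]
 [-1.    -0.     0.001]]
```

View pics/s10z.png

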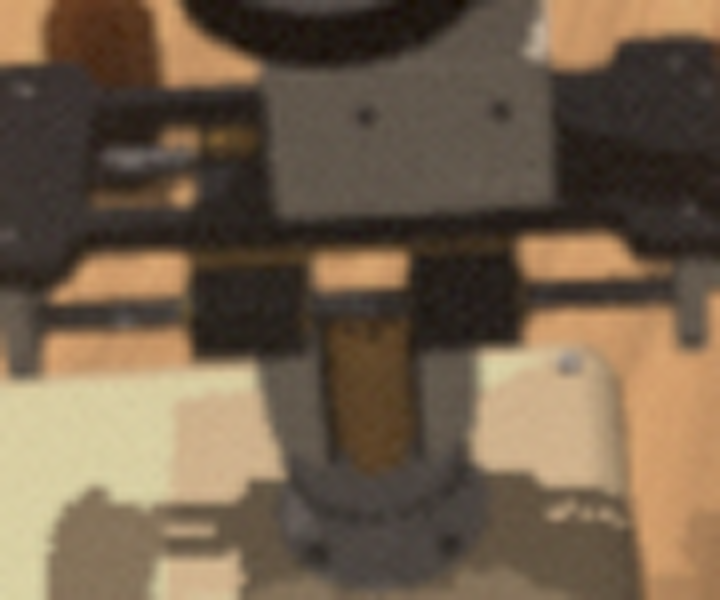

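Emit:
arm_command([
  {"tx": 0,"ty": 0,"tz": 0.05,"wx": 0,"wy": 0,"wz": 0,"jaw": -1},
  {"tx": -0.1,"ty": 0,"tz": 0,"wx": 0,"wy": 0,"wz": 0,"jaw": -1},
  {"tx": -0.1,"ty": 0,"tz": 0,"wx": 0,"wy": 0,"wz": 0,"jaw": -1},
  {"tx": 0,"ty": 0,"tz": 0,"wx": 0,"wy": 0,"wz": 0,"jaw": -1},
])

```text
time: 9.7
tool_pos: [533.5, 126.7, 181.7]
tcp_rot: [-1.083, 1.571, -0.811]
contact_force: [3.4, 1.4, -1.6]
grip_width: 21.5
```

Only −1.6 N in z, so the plug is free. I'll keep drawing it up.

Emit:
arm_command([
  {"tx": -0.1,"ty": 0,"tz": 0.05,"wx": 0,"wy": 0,"wz": 0,"jaw": -1},
  {"tx": -0.1,"ty": 0,"tz": 0,"wx": 0,"wy": 0,"wz": 0,"jaw": -1},
  {"tx": -0.1,"ty": 0,"tz": 0,"wx": 0,"wy": 0,"wz": 0,"jaw": -1},
  {"tx": -0.1,"ty": 0,"tz": 0,"wx": 0,"wy": 0,"wz": 0,"jaw": -1},
  {"tx": -0.1,"ty": 0,"tz": 0,"wx": 0,"wy": 0,"wz": 0,"jaw": -1},
  {"tx": -0.2,"ty": 0,"tz": 0,"wx": 0,"wy": 0,"wz": 0,"jaw": -1},
  {"tx": 0,"ty": 0,"tz": 0,"wx": 0,"wy": 0,"wz": 0,"jaw": -1},
])

```text
time: 10.4
tool_pos: [533.7, 126.7, 189.4]
tcp_rot: [-2.49, 1.57, -2.217]
contact_force: [-0.6, -0.8, -0.7]
grip_width: 21.8
```

Run:
```python
from h import *
st()
cv2.imwrite('pics/s11.png',imaging.capture('side'))
crop('pics/s11.png','pics/s11z.png',190,190,90,75,8)
```

```text
t 10.4 tcp [533.7 126.7 189.4] F [-0.6 -0.8 -0.7] M [-0.04 -0.13  0.03] w 21.8
j [ 0.09  0.44  1.55 -0.    1.16 -0.18]
[[-0.    -0.27   0.963]
 [-0.     0.963  0.27 ]
 [-1.    -0.    -0.   ]]
```

View pics/s11z.png

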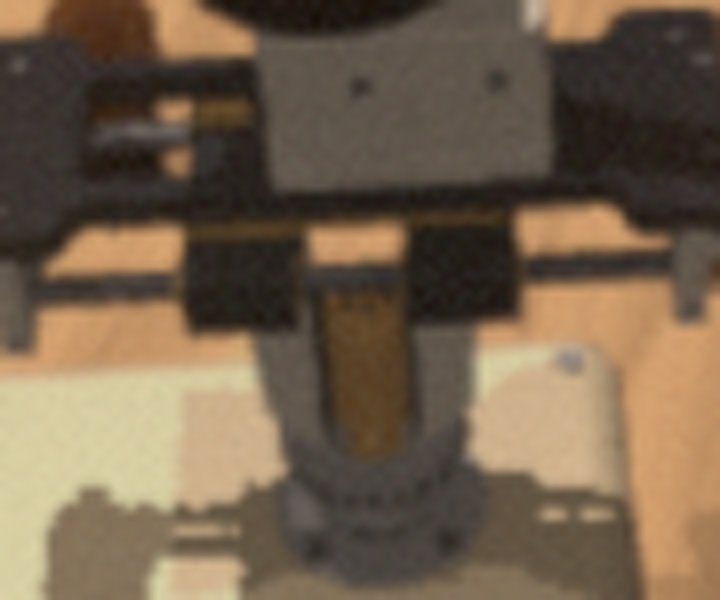

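Emit:
arm_command([
  {"tx": -0.5,"ty": 0,"tz": 0,"wx": 0,"wy": 0,"wz": 0,"jaw": -1},
  {"tx": -0.5,"ty": 0,"tz": 0,"wx": 0,"wy": 0,"wz": 0,"jaw": -1},
  {"tx": -0.5,"ty": 0,"tz": 0,"wx": 0,"wy": 0,"wz": 0,"jaw": -1},
  {"tx": -0.7,"ty": 0,"tz": 0,"wx": 0,"wy": 0,"wz": 0,"jaw": -1},
  {"tx": -1,"ty": 0,"tz": 0,"wx": 0,"wy": 0,"wz": 0,"jaw": -1},
  {"tx": -1.5,"ty": 0,"tz": 0,"wx": 0,"wy": 0,"wz": 0,"jaw": -1},
  {"tx": -1.5,"ty": 0,"tz": 0,"wx": 0,"wy": 0,"wz": 0,"jaw": -1},
  {"tx": -1,"ty": 0,"tz": 0,"wx": 0,"wy": 0,"wz": 0,"jaw": -1},
  {"tx": 0,"ty": 0,"tz": 0,"wx": 0,"wy": 0,"wz": 0,"jaw": -1},
])

```text
time: 11.35
tool_pos: [534.6, 126.9, 262.5]
tcp_rot: [-0.198, 1.567, 0.074]
contact_force: [0.4, -0.0, -1.7]
grip_width: 21.7
```

Run:
```python
from h import *
go((461,-137,180))
cv2.imwrite('pics/s12.png',imaging.capture('side'))
crop('pics/s12.png','pics/s12z.png',190,170,90,75,8)
```

```text
t 11.35 tcp [534.6 126.9 262.5] F [ 0.4 -0.  -1.7] M [-0.03 -0.16 -0.06] w 21.7
j [ 0.09  0.38  1.44 -0.    1.33 -0.18]
[[ 0.003 -0.269  0.963]
 [ 0.     0.963  0.269]
 [-1.    -0.001  0.003]]
cm in tool: [  8.22 -23.42 -14.23]
```

View pics/s12z.png

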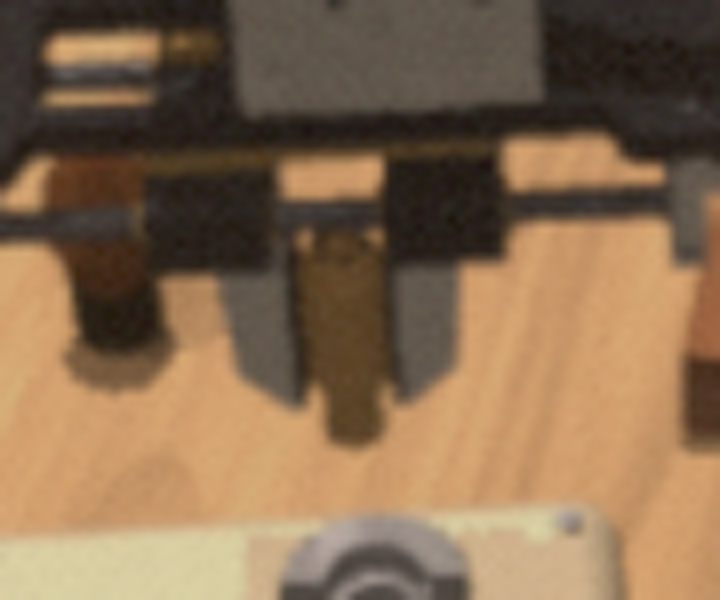

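Run:
```python
from h import *
o,M=st(); T=o['tool_pos']
for s in (-11,11): print('fingcorner',pix('side',T+M@np.array([22,9.5,s])), pix('side',T+M@np.array([22,-9.5,s])))
for d in (36,38,40,42,44,46):
  print(d,'tip centre',pix('side',T+M@[d,0,0]),'front r6',pix('side',T+M@[d,6,0]),'shoulder front', pix('side',T+M@[d-22,11,0]))
```

```text
t 11.4 tcp [534.2 126.8 261.4] F [ 0.3  0.  -1.7] M [ 0.01 -0.08  0.03] w 21.5
j [ 0.09  0.38  1.44 -0.    1.33 -0.18]
[[ 0.002 -0.269  0.963]
 [ 0.     0.963  0.269]
 [-1.    -0.     0.001]]
fingcorner (np.float64(238.3277772456226), np.float64(220.0209137198001)) (np.float64(238.34762135292797), np.float64(213.44186972155387))
fingcorner (np.float64(227.380109449242), np.float64(220.50060896560385)) (np.float64(227.60121229499882), np.float64(213.90850183843577))
36 tip centre (np.float64(233.38070589629535), np.float64(221.78681134077007)) front r6 (np.float64(233.345624344063), np.float64(223.88155713476164)) shoulder front (np.float64(232.57224337510775), np.float64(217.96313704479564))
38 tip centre (np.float64(233.44611397125385), np.float64(222.4701202546674)) front r6 (np.float64(233.41147276055125), np.float64(224.56523640548212)) shoulder front (np.float64(232.64105493444532), np.float64(218.67386481353114))
40 tip centre (np.float64(233.5112989084818), np.float64(223.15109808023266)) front r6 (np.float64(233.47709523407408), np.float64(225.24656979561732)) shoulder front (np.float64(232.7096246504493), np.float64(219.3820946767615))
42 tip centre (np.float64(233.57626184787645), np.float64(223.82975672581279)) front r6 (np.float64(233.54249292554306), np.float64(225.92556935847384)) shoulder front (np.float64(232.77795379584762), np.float64(220.08783977999792))
44 tip centre (np.float64(233.64100392158429), np.float64(224.5061080187808)) front r6 (np.float64(233.60766698793014), np.float64(226.602247064925)) shoulder front (np.float64(232.84604363445345), np.float64(220.7911131766732))
46 tip centre (np.float64(233.70552625406634), np.float64(225.1801637062232)) front r6 (np.float64(233.67261856633556), np.float64(227.27661480411427)) shoulder front (np.float64(232.9138954212429), np.float64(221.491927828947))
```

Emit:
arm_command([
  {"tx": 0,"ty": -1.4,"tz": -1.2,"wx": 0,"wy": 0,"wz": 0,"jaw": -1},
  {"tx": 0,"ty": -2.4,"tz": -2.0,"wx": 0,"wy": 0,"wz": 0,"jaw": -1},
  {"tx": 0,"ty": -2.4,"tz": -2.0,"wx": 0,"wy": 0,"wz": 0,"jaw": -1},
  {"tx": 0,"ty": -2.4,"tz": -2.0,"wx": 0,"wy": 0,"wz": 0,"jaw": -1},
  {"tx": 0,"ty": -2.4,"tz": -2.0,"wx": 0,"wy": 0,"wz": 0,"jaw": -1},
  {"tx": 1,"ty": -2.2,"tz": -1.6,"wx": 0,"wy": 0,"wz": 0,"jaw": -1},
  {"tx": 2,"ty": -1.3,"tz": -0.9,"wx": 0,"wy": 0,"wz": 0,"jaw": -1},
  {"tx": 2.5,"ty": 0,"tz": 0,"wx": 0,"wy": 0,"wz": 0,"jaw": -1},
  {"tx": 3,"ty": 0,"tz": 0,"wx": 0,"wy": 0,"wz": 0,"jaw": -1},
  {"tx": 3,"ty": 0,"tz": 0,"wx": 0,"wy": 0,"wz": 0,"jaw": -1},
  {"tx": 2.5,"ty": 0,"tz": 0,"wx": 0,"wy": 0,"wz": 0,"jaw": -1},
  {"tx": 2,"ty": 0,"tz": 0,"wx": 0,"wy": 0,"wz": 0,"jaw": -1},
  {"tx": 1,"ty": 0,"tz": 0,"wx": 0,"wy": 0,"wz": 0,"jaw": -1},
  {"tx": 0,"ty": 0,"tz": 0,"wx": 0,"wy": 0,"wz": 0,"jaw": -1},
  {"tx": 0,"ty": 0,"tz": 0,"wx": 0,"wy": 0,"wz": 0,"jaw": -1},
])

```text
time: 12.9
tool_pos: [460.6, -44.4, 91.1]
tcp_rot: [-0.691, 1.57, -0.418]
contact_force: [-0.1, -0.0, -1.0]
grip_width: 21.6
```

Run:
```python
from h import *
go((461,-137,110))
cv2.imwrite('pics/s13.png',imaging.capture('side'))
cv2.imwrite('pics/t13.png',imaging.capture('top'))
crop('pics/s13.png','pics/s13z.png',180,130,150,120,5)
```

```text
t 12.9 tcp [460.6 -44.4  91.1] F [-0.1 -0.  -1. ] M [-0.02 -0.11  0.05] w 21.6
j [-0.26  0.43  1.9  -0.    0.81 -0.53]
[[ 0.    -0.269  0.963]
 [-0.     0.963  0.269]
 [-1.    -0.     0.   ]]
cm in tool: [-1.89 -8.93 -2.46]
```

View pics/s13z.png

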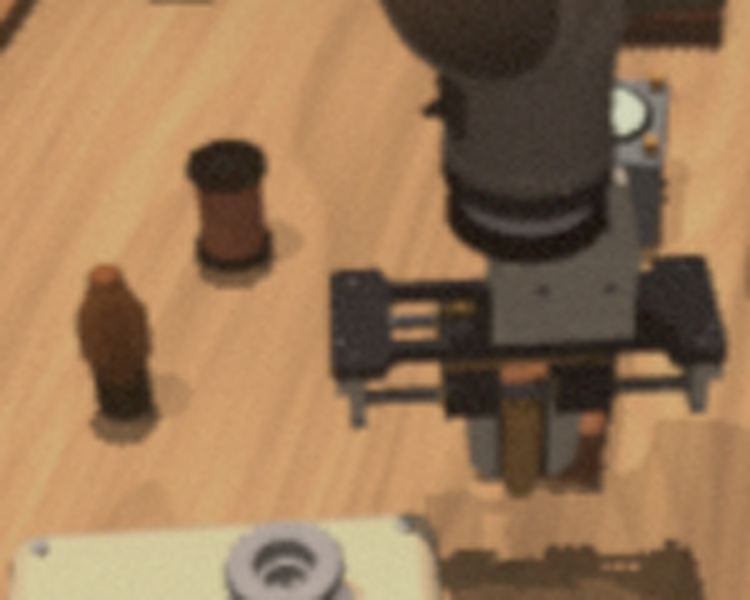

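View pics/t13.png

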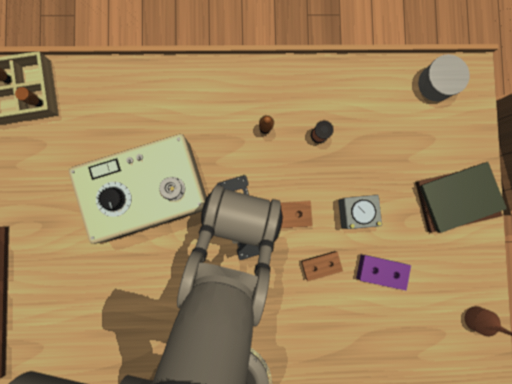

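Emit:
arm_command([
  {"tx": 1,"ty": -1.2,"tz": 0,"wx": 0,"wy": 0,"wz": 0,"jaw": -1},
  {"tx": 1.5,"ty": 0,"tz": 0,"wx": 0,"wy": 0,"wz": 0,"jaw": -1},
  {"tx": 1,"ty": 0,"tz": 0,"wx": 0,"wy": 0,"wz": 0,"jaw": -1},
  {"tx": 0.6,"ty": 0,"tz": 0,"wx": 0,"wy": 0,"wz": 0,"jaw": -1},
  {"tx": 0.3,"ty": 0,"tz": 0,"wx": 0,"wy": 0,"wz": 0,"jaw": -1},
  {"tx": 0,"ty": 0,"tz": 0,"wx": 0,"wy": 0,"wz": 0,"jaw": -1},
  {"tx": 0,"ty": 0,"tz": 0,"wx": 0,"wy": 0,"wz": 0,"jaw": -1},
])

```text
time: 13.7
tool_pos: [463.8, -56.0, 47.0]
tcp_rot: [-0.733, 1.57, -0.46]
contact_force: [0.6, -0.2, -0.7]
grip_width: 21.5
```

Emit:
arm_command([
  {"tx": 0.1,"ty": 0,"tz": 0,"wx": 0,"wy": 0,"wz": 0,"jaw": -1},
  {"tx": 0.1,"ty": 0,"tz": 0,"wx": 0,"wy": 0,"wz": 0,"jaw": -1},
  {"tx": 0,"ty": 0,"tz": 0,"wx": 0,"wy": 0,"wz": 0,"jaw": -1},
])

```text
time: 14.0
tool_pos: [463.6, -55.9, 44.8]
tcp_rot: [-0.913, 1.571, -0.64]
contact_force: [-0.3, -0.5, -1.6]
grip_width: 20.9
```

Emit:
arm_command([
  {"tx": 0.1,"ty": 0,"tz": 0,"wx": 0,"wy": 0,"wz": 0,"jaw": -1},
  {"tx": 0.1,"ty": 0,"tz": 0,"wx": 0,"wy": 0,"wz": 0,"jaw": -1},
  {"tx": 0,"ty": 0,"tz": 0,"wx": 0,"wy": 0,"wz": 0,"jaw": -1},
])

```text
time: 14.3
tool_pos: [463.6, -56.0, 42.8]
tcp_rot: [-0.811, 1.571, -0.538]
contact_force: [-0.2, -0.8, 0.4]
grip_width: 21.6
```

Emit:
arm_command([
  {"tx": 0.1,"ty": 0,"tz": 0,"wx": 0,"wy": 0,"wz": 0,"jaw": -1},
  {"tx": 0.05,"ty": 0,"tz": 0,"wx": 0,"wy": 0,"wz": 0,"jaw": -1},
  {"tx": 0,"ty": 0,"tz": 0,"wx": 0,"wy": 0,"wz": 0,"jaw": -1},
])

```text
time: 14.6
tool_pos: [463.8, -56.0, 42.6]
tcp_rot: [-0.672, 1.57, -0.399]
contact_force: [-4.3, 0.5, 15.9]
grip_width: 21.7
```

Emit:
arm_command([
  {"tx": -0.4,"ty": 0,"tz": 0,"wx": 0,"wy": 0,"wz": 0,"jaw": -1},
  {"tx": -1.5,"ty": 0,"tz": 0,"wx": 0,"wy": 0,"wz": 0,"jaw": -1},
  {"tx": -2.5,"ty": 0,"tz": 0,"wx": 0,"wy": 0,"wz": 0,"jaw": -1},
  {"tx": -2.0,"ty": 0,"tz": 0,"wx": 0,"wy": 0,"wz": 0,"jaw": -1},
  {"tx": -0.5,"ty": -1.7,"tz": -0.5,"wx": 0,"wy": 0,"wz": 0,"jaw": -1},
  {"tx": 0,"ty": -2.4,"tz": -0.8,"wx": 0,"wy": 0,"wz": 0,"jaw": -1},
  {"tx": 0,"ty": -2.4,"tz": -0.8,"wx": 0,"wy": 0,"wz": 0,"jaw": -1},
  {"tx": 0,"ty": -1.2,"tz": -0.4,"wx": 0,"wy": 0,"wz": 0,"jaw": -1},
  {"tx": 0,"ty": 0,"tz": 0,"wx": 0,"wy": 0,"wz": 0,"jaw": -1},
  {"tx": 0,"ty": 0,"tz": 0,"wx": 0,"wy": 0,"wz": 0,"jaw": -1},
])

```text
time: 15.6
tool_pos: [459.9, -136.3, 109.9]
tcp_rot: [2.134, 1.57, 2.406]
contact_force: [0.2, 0.1, -1.3]
grip_width: 21.0
```

Run:
```python
from h import *
o,M=st(); go((460.5,-136.7,100)); T=o['tool_pos']
print('tip',pix('side',T-[0,0,42.5]),'front6',pix('side',T-[0,0,42.5]+M@[0,6,0]),'fing',pix('side',T+M@[22,9.5,-11]),pix('side',T+M@[22,9.5,11]),'hole',pix('side',(460.5,-136.7,40)))
cv2.imwrite('pics/s14.png',imaging.capture('side'))
crop('pics/s14.png','pics/s14z.png',250,150,80,65,9)
```

```text
t 15.6 tcp [ 459.9 -136.3  109.9] F [ 0.2  0.1 -1.3] M [-0.02 -0.11  0.02] w 21.0
j [-0.45  0.43  1.83  0.    0.88 -0.72]
[[-0.001 -0.269  0.963]
 [ 0.001  0.963  0.269]
 [-1.     0.001 -0.001]]
t 15.6 tcp [ 459.9 -136.3  109.9] F [ 0.2  0.1 -1.3] M [-0.02 -0.11  0.02] w 21.0
j [-0.45  0.43  1.83  0.    0.88 -0.72]
[[-0.001 -0.269  0.963]
 [ 0.001  0.963  0.269]
 [-1.     0.001 -0.001]]
cm in tool: [ 0.99 -0.06  0.04]
tip (np.float64(289.1076170700887), np.float64(199.7864988539776)) front6 (np.float64(289.3177608571337), np.float64(201.22395022290019)) fing (np.float64(293.6604632105362), np.float64(196.39320888057037)) (np.float64(285.6744506233799), np.float64(196.74098113647585)) hole (np.float64(288.652637724825), np.float64(206.79260404087063))
```

View pics/s14z.png

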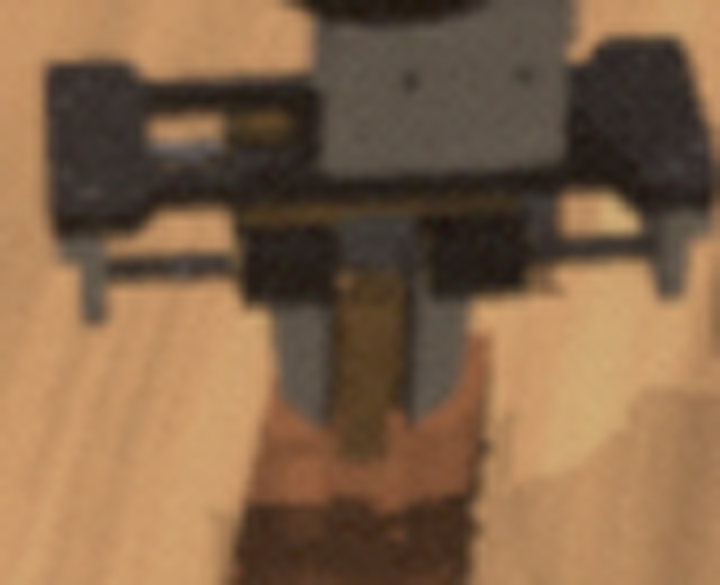

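Run:
```python
from h import *
for n,x,y,w,h,lo in(('top',255,195,64,47,110),('side',262,175,64,47,110)):
    i=cv2.imread(f'pics/{n}0.png')[y:y+h,x:x+w]; k=8
    b=cv2.resize(i,None,fx=k,fy=k,interpolation=cv2.INTER_CUBIC); hsv=cv2.cvtColor(b,cv2.COLOR_BGR2HSV)
    m=((hsv[...,0]<14)&(hsv[...,2]>lo)).astype(np.uint8)
    c=max(cv2.findContours(m,0,1)[0],key=cv2.contourArea)
    bx=cv2.approxPolyDP(cv2.convexHull(c),25,True)[:,0]
    P=np.array([onz(n,x+(u+.5)/k-.5,y+(v+.5)/k-.5,40)[:2] for u,v in bx]); print(n,P.round(1).tolist(),np.linalg.norm(np.roll(P,1,0)-P,axis=1).round(1),'c',P.mean(0))
    # dark holes inside
    hull=np.zeros_like(m);cv2.fillConvexPoly(hull,cv2.convexHull(c),1);hull=cv2.erode(hull,np.ones((40,40)))
    g=cv2.cvtColor(b,cv2.COLOR_BGR2GRAY); d=((g<np.median(g[hull>0])*0.72)&(hull>0)).astype(np.uint8)
    for q in cv2.findContours(d,0,1)[0]:
        if cv2.contourArea(q)>200:
            (u,v),ax,an=cv2.fitEllipse(q) ; print('hole',onz(n,x+(u+.5)/k-.5,y+(v+.5)/k-.5,40)[:2].round(1),np.array(ax)/k)
```

```text
top [[494.1, -228.7], [432.3, -229.8], [425.5, -104.9], [492.0, -103.2]] [125.6  61.8 125.1  66.6] c [ 460.96623919 -166.65514367]
hole [ 462.4 -140.5] [3.99262691 6.19148254]
hole [ 464.1 -199.8] [4.6725421  7.09802198]
side [[498.7, -228.6], [430.4, -230.9], [422.4, -108.9], [495.1, -102.1]] [126.6  68.3 122.3  73. ] c [ 461.63937921 -167.6212989 ]
hole [ 461.1 -136.2] [3.90213251 5.6753974 ]
hole [ 463.5 -196. ] [3.56465578 5.65671396]
```

Emit:
arm_command([
  {"tx": 1.0,"ty": -0.08,"tz": 0.11,"wx": 0,"wy": 0,"wz": 0,"jaw": -1},
  {"tx": 0.8,"ty": 0,"tz": 0,"wx": 0,"wy": 0,"wz": 0,"jaw": -1},
  {"tx": 0.4,"ty": 0,"tz": 0,"wx": 0,"wy": 0,"wz": 0,"jaw": -1},
  {"tx": 0,"ty": 0,"tz": 0,"wx": 0,"wy": 0,"wz": 0,"jaw": -1},
  {"tx": 0,"ty": 0,"tz": 0,"wx": 0,"wy": 0,"wz": 0,"jaw": -1},
])

```text
time: 16.15
tool_pos: [461.5, -137.1, 88.0]
tcp_rot: [2.551, 1.57, 2.824]
contact_force: [0.3, 0.0, -1.1]
grip_width: 21.6
```

Run:
```python
from h import *
o,M=st(); T=o['tool_pos']
print('tip',pix('side',T-[0,0,42.5]),'hole',pix('side',(460.8,-136.8,40)))
cv2.imwrite('pics/s15.png',imaging.capture('side'))
a=cv2.imread('pics/s15.png');b=cv2.imread('pics/s2.png')
f=lambda i:cv2.resize(i[175:235,265:320],None,fx=7,fy=7,interpolation=cv2.INTER_CUBIC)
cv2.imwrite('pics/s15z.png',np.hstack([f(a),f(b)]))
```

```text
t 16.15 tcp [ 461.5 -137.1   88. ] F [ 0.3  0.  -1.1] M [-0.04 -0.13 -0.02] w 21.6
j [-0.45  0.47  1.85 -0.    0.83 -0.72]
[[-0.    -0.27   0.963]
 [ 0.     0.963  0.27 ]
 [-1.     0.    -0.   ]]
tip (np.float64(288.392838279563), np.float64(205.22750509166394)) hole (np.float64(288.5549769905334), np.float64(206.75423262212357))
```

View pics/s15z.png

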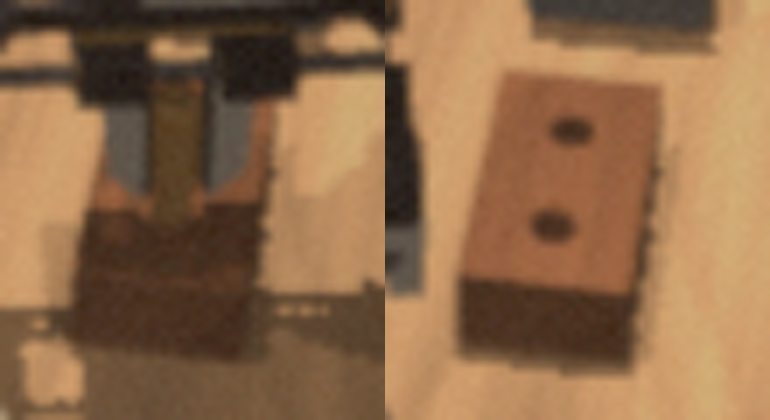

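Run:
```python
from h import *
T=np.array([461.5,-137.1,88.0])
i=cv2.imread('pics/s15.png').astype(int)
for r in range(188,207):
    row=i[r,280:300]; s=row[:,2]-row[:,0]
    print(r,s.tolist())
for dz in(-20,-30,-42): print(pix('side',T+[0,0,dz]), pix('side',T+[1,0,dz])[0])
# front surface
for dz in(10,0,-10,-19): print('front',pix('side',T+[0,0,dz]+np.array([-2.9,10.5,0])))
j=cv2.imread('pics/s2.png').astype(int)
for r in range(203,211): print(r,j[r,280:300].sum(1).tolist())
```

```text
188 [15, 12, 14, 17, 13, 13, 29, 36, 44, 44, 48, 42, 48, 47, 22, 18, 20, 18, 12, 14]
189 [18, 16, 15, 14, 14, 16, 26, 40, 43, 48, 42, 39, 48, 44, 22, 20, 18, 16, 17, 16]
190 [20, 16, 17, 17, 17, 16, 31, 47, 51, 51, 51, 48, 49, 43, 26, 18, 23, 20, 20, 21]
191 [27, 22, 23, 22, 21, 21, 33, 52, 50, 52, 53, 54, 53, 43, 25, 18, 20, 22, 23, 20]
192 [31, 22, 21, 24, 21, 22, 29, 52, 52, 57, 54, 54, 49, 46, 26, 18, 21, 22, 21, 23]
193 [31, 22, 22, 21, 21, 21, 30, 47, 57, 54, 54, 54, 52, 43, 23, 17, 20, 21, 21, 23]
194 [31, 20, 23, 24, 23, 20, 32, 48, 51, 51, 49, 52, 50, 41, 19, 19, 20, 21, 20, 21]
195 [35, 22, 22, 20, 22, 22, 33, 49, 52, 52, 52, 51, 51, 41, 21, 19, 21, 23, 21, 24]
196 [40, 24, 22, 21, 22, 22, 34, 48, 54, 52, 51, 49, 49, 39, 20, 17, 20, 25, 20, 25]
197 [45, 23, 23, 21, 21, 21, 34, 48, 50, 54, 50, 49, 48, 38, 20, 19, 22, 21, 22, 28]
198 [43, 25, 20, 22, 22, 19, 32, 50, 52, 51, 51, 49, 52, 38, 16, 18, 22, 22, 23, 32]
199 [45, 24, 23, 20, 21, 21, 32, 48, 51, 53, 54, 52, 52, 38, 19, 18, 21, 20, 26, 45]
200 [59, 42, 29, 24, 21, 20, 27, 47, 51, 52, 53, 53, 48, 38, 20, 19, 23, 33, 46,
[... 1183 characters left out ...]
 309, 297, 282, 274, 301, 318, 329, 326, 334, 315, 317, 315, 315, 321]
205 [314, 318, 308, 307, 309, 294, 253, 214, 208, 219, 247, 273, 319, 328, 331, 302, 314, 318, 321, 319]
206 [322, 310, 314, 310, 300, 273, 207, 164, 155, 172, 177, 232, 300, 324, 317, 309, 316, 315, 323, 318]
207 [327, 315, 308, 303, 314, 279, 196, 150, 157, 158, 163, 207, 271, 318, 322, 311, 310, 323, 323, 317]
208 [323, 304, 291, 310, 322, 302, 239, 178, 177, 170, 180, 225, 286, 319, 317, 318, 316, 322, 325, 323]
209 [318, 310, 306, 320, 317, 328, 301, 256, 240, 233, 250, 296, 331, 327, 318, 310, 314, 328, 327, 316]
210 [308, 306, 310, 318, 328, 333, 320, 328, 323, 320, 321, 330, 336, 327, 316, 313, 318, 327, 334, 317]
```

Emit:
arm_command([
  {"tx": 0.2,"ty": -0.02,"tz": 0.12,"wx": 0,"wy": 0,"wz": 0,"jaw": -1},
  {"tx": 0.2,"ty": 0,"tz": 0,"wx": 0,"wy": 0,"wz": 0,"jaw": -1},
  {"tx": 0.2,"ty": 0,"tz": 0,"wx": 0,"wy": 0,"wz": 0,"jaw": -1},
  {"tx": 0.1,"ty": 0,"tz": 0,"wx": 0,"wy": 0,"wz": 0,"jaw": -1},
  {"tx": 0,"ty": 0,"tz": 0,"wx": 0,"wy": 0,"wz": 0,"jaw": -1},
])

```text
time: 16.7
tool_pos: [462.6, -137.1, 81.0]
tcp_rot: [2.711, 1.57, 2.984]
contact_force: [0.6, -0.4, -1.6]
grip_width: 21.5
```

Emit:
arm_command([
  {"tx": 0.1,"ty": 0,"tz": 0,"wx": 0,"wy": 0,"wz": 0,"jaw": -1},
  {"tx": 0.1,"ty": 0,"tz": 0,"wx": 0,"wy": 0,"wz": 0,"jaw": -1},
  {"tx": 0.1,"ty": 0,"tz": 0,"wx": 0,"wy": 0,"wz": 0,"jaw": -1},
  {"tx": 0,"ty": 0,"tz": 0,"wx": 0,"wy": 0,"wz": 0,"jaw": -1},
])

```text
time: 17.1
tool_pos: [462.6, -137.1, 78.1]
tcp_rot: [2.766, 1.571, 3.039]
contact_force: [0.2, -0.4, -1.5]
grip_width: 21.4
```

No contact, and the tip is about 4 mm below the mouth. I'll keep going down.

Emit:
arm_command([
  {"tx": 0.1,"ty": 0,"tz": 0,"wx": 0,"wy": 0,"wz": 0,"jaw": -1},
  {"tx": 0.1,"ty": 0,"tz": 0,"wx": 0,"wy": 0,"wz": 0,"jaw": -1},
  {"tx": 0.1,"ty": 0,"tz": 0,"wx": 0,"wy": 0,"wz": 0,"jaw": -1},
  {"tx": 0,"ty": 0,"tz": 0,"wx": 0,"wy": 0,"wz": 0,"jaw": -1},
])

```text
time: 17.5
tool_pos: [462.6, -137.1, 75.1]
tcp_rot: [2.753, 1.571, 3.026]
contact_force: [-0.2, 0.6, -0.8]
grip_width: 21.5
```

Emit:
arm_command([
  {"tx": 0.1,"ty": 0,"tz": 0,"wx": 0,"wy": 0,"wz": 0,"jaw": -1},
  {"tx": 0.1,"ty": 0,"tz": 0,"wx": 0,"wy": 0,"wz": 0,"jaw": -1},
  {"tx": 0.1,"ty": 0,"tz": 0,"wx": 0,"wy": 0,"wz": 0,"jaw": -1},
  {"tx": 0,"ty": 0,"tz": 0,"wx": 0,"wy": 0,"wz": 0,"jaw": -1},
])

```text
time: 17.9
tool_pos: [462.6, -137.1, 72.1]
tcp_rot: [2.833, 1.571, 3.105]
contact_force: [-0.1, 0.2, -1.0]
grip_width: 21.3
```

Emit:
arm_command([
  {"tx": 0.2,"ty": 0,"tz": 0,"wx": 0,"wy": 0,"wz": 0,"jaw": -1},
  {"tx": 0.2,"ty": 0,"tz": 0,"wx": 0,"wy": 0,"wz": 0,"jaw": -1},
  {"tx": 0.2,"ty": 0,"tz": 0,"wx": 0,"wy": 0,"wz": 0,"jaw": -1},
  {"tx": 0.1,"ty": 0,"tz": 0,"wx": 0,"wy": 0,"wz": 0,"jaw": -1},
  {"tx": 0,"ty": 0,"tz": 0,"wx": 0,"wy": 0,"wz": 0,"jaw": -1},
])

```text
time: 18.4
tool_pos: [462.6, -137.1, 65.0]
tcp_rot: [2.541, 1.57, 2.814]
contact_force: [0.4, 0.5, -1.8]
grip_width: 21.6
```

Emit:
arm_command([
  {"tx": 0.1,"ty": 0,"tz": 0,"wx": 0,"wy": 0,"wz": 0,"jaw": -1},
  {"tx": 0.05,"ty": 0,"tz": 0,"wx": 0,"wy": 0,"wz": 0,"jaw": -1},
  {"tx": 0,"ty": 0,"tz": 0,"wx": 0,"wy": 0,"wz": 0,"jaw": -1},
])

```text
time: 18.7
tool_pos: [462.7, -137.1, 63.7]
tcp_rot: [-2.538, 1.571, -2.265]
contact_force: [0.1, -0.2, -1.0]
grip_width: 21.1
```

Emit:
arm_command([
  {"tx": 0.1,"ty": 0,"tz": 0,"wx": 0,"wy": 0,"wz": 0,"jaw": -1},
  {"tx": 0.03,"ty": 0,"tz": 0,"wx": 0,"wy": 0,"wz": 0,"jaw": -1},
  {"tx": 0,"ty": 0,"tz": 0,"wx": 0,"wy": 0,"wz": 0,"jaw": -1},
])

```text
time: 19.0
tool_pos: [462.7, -137.2, 62.4]
tcp_rot: [-2.078, 1.571, -1.805]
contact_force: [0.9, 0.3, -1.0]
grip_width: 21.6
```

Emit:
arm_command([
  {"tx": 0.05,"ty": 0,"tz": 0,"wx": 0,"wy": 0,"wz": 0,"jaw": -1},
  {"tx": 0,"ty": 0,"tz": 0,"wx": 0,"wy": 0,"wz": 0,"jaw": -1},
  {"tx": 0,"ty": 0,"tz": 0,"wx": 0,"wy": 0,"wz": 0,"jaw": -1},
])

```text
time: 19.3
tool_pos: [462.7, -137.2, 62.3]
tcp_rot: [-1.022, 1.57, -0.749]
contact_force: [-1.6, 1.0, 5.2]
grip_width: 21.3
```

Emit:
arm_command([
  {"tx": 0.05,"ty": 0,"tz": 0,"wx": 0,"wy": 0,"wz": 0,"jaw": -1},
  {"tx": 0,"ty": 0,"tz": 0,"wx": 0,"wy": 0,"wz": 0,"jaw": -1},
  {"tx": 0,"ty": 0,"tz": 0,"wx": 0,"wy": 0,"wz": 0,"jaw": -1},
])

```text
time: 19.6
tool_pos: [462.8, -137.2, 62.2]
tcp_rot: [-0.916, 1.57, -0.644]
contact_force: [-3.0, 1.7, 10.5]
grip_width: 21.5
```

Emit:
arm_command([
  {"tx": -0.1,"ty": 0,"tz": 0,"wx": 0,"wy": 0,"wz": 0,"jaw": -1},
  {"tx": 0,"ty": 0,"tz": 0,"wx": 0,"wy": 0,"wz": 0,"jaw": -0.54},
  {"tx": 0,"ty": 0,"tz": 0,"wx": 0,"wy": 0,"wz": 0,"jaw": -0.53},
  {"tx": 0,"ty": 0,"tz": 0,"wx": 0,"wy": 0,"wz": 0,"jaw": -0.525},
  {"tx": 0,"ty": 0,"tz": 0,"wx": 0,"wy": 0,"wz": 0,"jaw": -0.52},
  {"tx": 0,"ty": 0,"tz": 0,"wx": 0,"wy": 0,"wz": 0,"jaw": -0.515},
  {"tx": 0,"ty": 0,"tz": 0,"wx": 0,"wy": 0,"wz": 0,"jaw": -0.51},
  {"tx": 0,"ty": 0,"tz": 0,"wx": 0,"wy": 0,"wz": 0,"jaw": -0.5},
  {"tx": 0,"ty": 0,"tz": 0,"wx": 0,"wy": 0,"wz": 0,"jaw": -0.48},
  {"tx": 0,"ty": 0,"tz": 0,"wx": 0,"wy": 0,"wz": 0,"jaw": -0.46},
  {"tx": 0,"ty": 0,"tz": 0,"wx": 0,"wy": 0,"wz": 0,"jaw": -0.42},
  {"tx": 0,"ty": 0,"tz": 0,"wx": 0,"wy": 0,"wz": 0,"jaw": -0.36},
  {"tx": 0,"ty": 0,"tz": 0,"wx": 0,"wy": 0,"wz": 0,"jaw": -0.28},
  {"tx": 0,"ty": 0,"tz": 0,"wx": 0,"wy": 0,"wz": 0,"jaw": -0.28},
])

```text
time: 21.0
tool_pos: [462.7, -137.2, 62.4]
tcp_rot: [-1.814, 1.571, -1.541]
contact_force: [-0.3, 0.7, -0.7]
grip_width: 32.8
```

Run:
```python
from h import *
st()
cv2.imwrite('pics/s16.png',imaging.capture('side'))
crop('pics/s16.png','pics/s16z.png',250,150,80,65,9)
```

```text
t 21.0 tcp [ 462.7 -137.2   62.4] F [-0.3  0.7 -0.7] M [ 0.   -0.09 -0.06] w 32.8
j [-0.45  0.51  1.87 -0.    0.76 -0.72]
[[ 0.    -0.269  0.963]
 [-0.     0.963  0.269]
 [-1.    -0.    -0.   ]]
```

View pics/s16z.png

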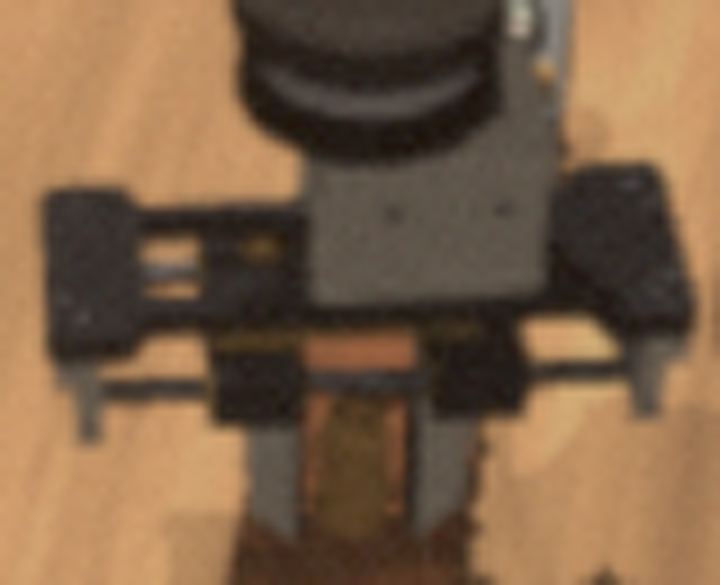

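The plug stands upright between the open fingers, at about (352, 460) in the crop. Next I'll retreat straight up and move clear.

Emit:
arm_command([
  {"tx": -0.5,"ty": 0,"tz": 0,"wx": 0,"wy": 0,"wz": 0,"jaw": -0.28},
  {"tx": -1.0,"ty": 0,"tz": 0,"wx": 0,"wy": 0,"wz": 0,"jaw": -0.28},
  {"tx": -1.5,"ty": 0,"tz": 0,"wx": 0,"wy": 0,"wz": 0,"jaw": -0.28},
  {"tx": -2.5,"ty": 0,"tz": 0,"wx": 0,"wy": 0,"wz": 0,"jaw": -0.28},
  {"tx": -3,"ty": 0,"tz": 0,"wx": 0,"wy": 0,"wz": 0,"jaw": -0.28},
  {"tx": -3,"ty": 0,"tz": 0,"wx": 0,"wy": 0,"wz": 0,"jaw": -0.28},
  {"tx": -3,"ty": 0,"tz": 0,"wx": 0,"wy": 0,"wz": 0,"jaw": -0.28},
  {"tx": -3,"ty": -1,"tz": -1,"wx": 0,"wy": 0,"wz": 0,"jaw": -0.28},
  {"tx": 0,"ty": -3,"tz": -2.5,"wx": 0,"wy": 0,"wz": 0,"jaw": -0.28},
  {"tx": 0,"ty": -3,"tz": -2.5,"wx": 0,"wy": 0,"wz": 0,"jaw": -0.28},
  {"tx": 0,"ty": -3,"tz": -2.5,"wx": 0,"wy": 0,"wz": 0,"jaw": -0.28},
  {"tx": 0,"ty": -3,"tz": -2.5,"wx": 0,"wy": 0,"wz": 0,"jaw": -0.28},
  {"tx": 0,"ty": -3,"tz": -1.5,"wx": 0,"wy": 0,"wz": 0,"jaw": -0.28},
  {"tx": 0,"ty": -3,"tz": -1.5,"wx": 0,"wy": 0,"wz": 0,"jaw": -0.28},
  {"tx": 0,"ty": -3,"tz": -1,"wx": 0,"wy": 0,"wz": 0,"jaw": -0.28},
  {"tx": 0,"ty": -3,"tz": -1,"wx": 0,"wy": 0,"wz": 0,"jaw": -0.28},
  {"tx": 0,"ty": 0,"tz": 0,"wx": 0,"wy": 0,"wz": 0,"jaw": -0.28},
  {"tx": 0,"ty": 0,"tz": 0,"wx": 0,"wy": 0,"wz": 0,"jaw": -0.28},
])

```text
time: 22.85
tool_pos: [375.7, -420.9, 237.7]
tcp_rot: [1.371, 1.57, 1.643]
contact_force: [0.3, -0.1, -0.3]
grip_width: 33.0
```

Run:
```python
from h import *
st()
cv2.imwrite('pics/s17.png',imaging.capture('side'));cv2.imwrite('pics/t17.png',imaging.capture('top'))
a=cv2.imread('pics/t17.png');b=cv2.imread('pics/s17.png')
f=lambda i,x,y,w,h,s:cv2.resize(i[y:y+h,x:x+w],s,interpolation=cv2.INTER_CUBIC)
o=np.vstack([np.hstack([f(a,145,165,50,37,(400,296)),f(a,255,195,64,47,(400,296))]),
 np.hstack([f(b,212,220,50,37,(400,296)),f(b,262,175,64,47,(400,296))])])
cv2.imwrite('pics/z17.png',o)
for d in (0,-2,2,5): print('cap top if',d, pix('side',(462.6,-137.1,84+d)),pix('top',(462.6,-137.1,84+d)))
```

```text
t 22.85 tcp [ 375.7 -420.9  237.7] F [ 0.3 -0.1 -0.3] M [ 0.   -0.13  0.06] w 33.0
j [-0.98  0.42  1.43  0.    1.29 -1.25]
[[-0.    -0.268  0.963]
 [ 0.001  0.963  0.268]
 [-1.     0.001  0.   ]]
cap top if 0 (np.float64(288.3809758231064), np.float64(195.02573415972068)) (np.float64(278.1398129815597), np.float64(214.44412801320522))
cap top if -2 (np.float64(288.3609117719508), np.float64(195.56555169221318)) (np.float64(278.0684502186417), np.float64(214.44510336688342))
cap top if 2 (np.float64(288.40109074025355), np.float64(194.48454809233885)) (np.float64(278.2114759718172), np.float64(214.44314855615679))
cap top if 5 (np.float64(288.4313589136463), np.float64(193.67019158242059)) (np.float64(278.319537541045), np.float64(214.44167161994093))
```

View pics/z17.png

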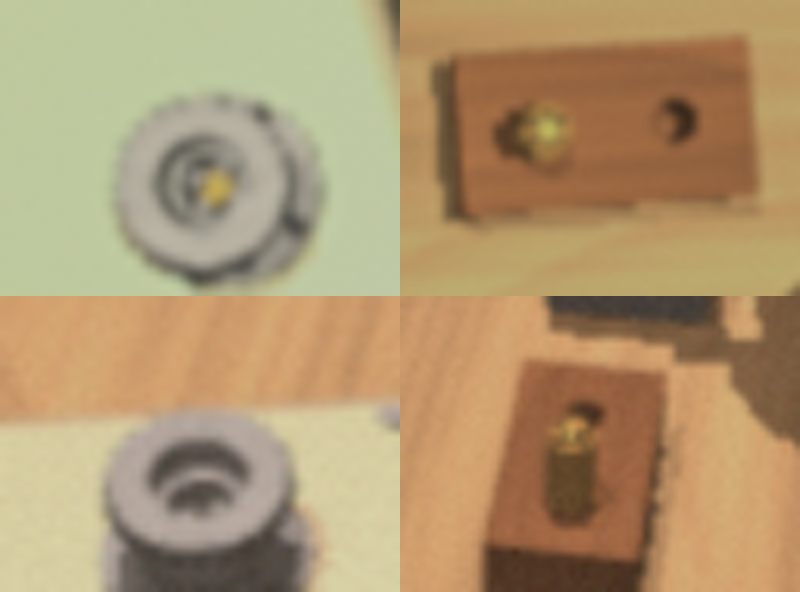

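View pics/t17.png

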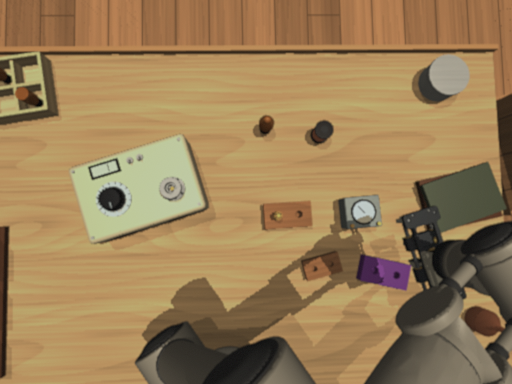

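View pics/s17.png

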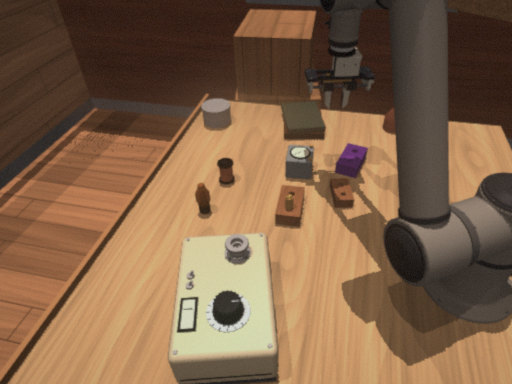

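Run:
```python
from h import *
a=cv2.imread('pics/s2.png');b=cv2.imread('pics/s17.png')
d=cv2.absdiff(a,b).max(2)
for n,(x,y,w,h) in dict(knob=(205,290,45,42),valve=(192,180,22,36),coil=(215,156,20,30),meter=(284,143,32,38)).items(): print(n,d[y:y+h,x:x+w].mean().round(1),np.percentile(d[y:y+h,x:x+w],99))
from plant import bot
print(bot.close_job())
```

```text
knob 16.1 104.0
valve 4.0 10.090000000000032
coil 21.4 140.0
meter 8.9 85.84999999999991
the job is handed in; nothing more can be done
None
```

The plug is out of the coupling and standing upright in the bore of the wooden stand nearer the radio. The job is handed in at about 23 s; no verdict was reported.

- **Release:** I pressed the ring with the fingertips on either side of the plug. The highest vertical force I read was 17.5 N. I checked that the plug had risen and the ring stayed down by itself before gripping it.
- **Drawing out:** the pull read no more than about 2 N. The last pictures show the empty coupling with the ring back up, at the same pixels as at the start.
- **Detour:** I touched the plug's tip lightly on the bare shelf, while still gripping it, to find how it sat in the fingers. One reading there was 16 N.
- **Placing:** the nipple went into the bore without contact until the fingertips met the stand's top. I then opened the fingers slowly, so the plug dropped about 2 mm.
- **Home and upright:** both final views show it upright. Its visible length is 14.2 px in the side view, against a rough 14.8 px expected when fully home. The arm is clear of everything.

**Checks that disagreed:**
- The side camera was off by about 2 mm sideways near the stand, so I chose the insertion point between the two views.
- Before the shelf touch I had put the shoulder at 4–6 mm above the fingertips; the touch showed about 1.5 mm.
- The before/after difference was clean for the valve. For the knob, coil and meter it was inconclusive, because the arm or its shadow probably covered them in the reference picture. By eye all three look unchanged in the last pictures.

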